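# Pack a wagon kit: nested angles and metered ballast

## Robot

A 6-joint arm with a two-finger parallel gripper is mounted at the origin on a cart in front of the work surface, level with it; the furniture and walls round the work are solid. World frame = base frame: x ahead of the robot, y to its left, z up, the work surface at z = 0. Lengths are in mm, angles in rad, forces in N, time in s.
With the tool pointing down it reaches from about 250 to 800 mm from the base axis. Payload 8.5 kg.
Tool frame: the origin (TCP) lies on the centre line of the jaws, within the pads' length; the fingertips stand 19 mm ahead of it and the grasp point (between the pads) is the TCP (ctrl.nose_length is the distance from the TCP to the fingertips, in mm); z points along the fingers, y is the line along which they close (so a half turn about z gives the same grasp; the last joint's range is limited). The gripper opens to 85 mm and grips with 20 to 120 N. Pads are 22 mm wide; open, the fingers measure 114 mm over their backs; the gripper's body (76 mm by 85 mm) begins 54 mm behind the grasp point. The pads swing forward as they close: fully open they stand 13 mm farther back than shut.
Start: joints at [1.281, 0.238, -0.013, 1.319, 0, 1.571], TCP at [150.01, 503.068, 250.276] pointing down, gripper open.
Joint ranges: [-2.66, 2.66], [-1.03, 1.9], [-1.14, 1.46], [-1.82, 2.27], [-1.45, 1.34], [-3.14, 3.14]. Speed limits (rad/s): [2.22, 2.22, 2.79, 3.14, 3.14, 3.14].

## Interface

Orientations are given as a unit quaternion [w, x, y, z].
In Python, from plant import ctrl, vision gives the robot as it stands. The module is installed in compiled form; this text tells all that it offers.
- The arm moves only by the shell command python3 -m inch 'ROWS' [FORCE]. ROWS is JSON, one flat list of numbers, 5 for each row, row after row: the shift along the world's x, y, z in units of 25 mm (1.0 is 25 mm), then the turn about the world's z in units of 10 degrees (1.0 is 10 degrees), then the opening, from -1 (shut) to 1 (fully open), so that 0 is half open. In form: [tx, ty, tz, spin, claw, tx, ty, tz, spin, claw, ...]. A call has 1 to 5 rows; each row shifts and turns the commanded pose from where the row before left it; what a row does not reach is not made up. A row lasts 1/8 s, in which the tool goes at most 62.5 mm and 10.7 degrees, less where a joint would pass 70% of its speed; a pose out of reach is approached as far as the arm can. A call is refused whole if a number of a shift passes 1 or a number of a turn 1, either way. A call with a gripper value outside its range is refused whole. The fingers move at their own pace and stop on an object; FORCE is the grip in N (left out, the last holds). Time passes only in rows, so rows that do not move let the fingers close. It gives the time, the measured TCP pose, the force, the opening and the grip force at its end, in the units of the state.
- ctrl.observe(): the state, without advancing time (a new reading comes with each control period).
- vision.camera(name): name is "side" or "top" or "wrist"; returns the picture (384x512x3 uint8, blue, green, red); there is no depth.
- vision.camera_params(name): a dict with "fx", "fy", "cx", "cy" (pixels), "dist" ([k1, k2, p1, p2, k3] as OpenCV has them; the pictures are not rectified), "camera_from_world" (4x4, takes a point from world to camera coordinates); the wrist camera has in their place "hand_eye" (4x4, takes a point from camera to tool coordinates, whose origin is the TCP and whose axes are the flange's). Camera axes: x right, y down, z forward; pixel columns grow to the right and rows downward; lengths in mm; the calibration is good to about 2 mm. A picture is of the moment at which its call begins: read the wrist's pose just before it. camera_params takes no time and is no camera call.
- ctrl.close_job(): hands the job in; it is judged then, once.
The state is a dict: "time": time; "qpos": joint angles; "dq": joint speeds; "effort": joint torques, N m; "tool_pos": TCP position; "ee_rot": TCP orientation; "ft_force": force on the tool from outside, world axes, zero at the start; "wrist_torque": the same for the moment, N m; "grip_width": finger opening in mm; "grasp_force": force on a finger pad.
Only numpy, scipy, OpenCV 4.12 (cv2) and the standard library are available. Lean on these libraries where they do the work, as an engineer would, in place of code of your own. Each camera call takes 0.05 s, during which the arm holds its last target. There are 200 camera calls.

## Task

Pack the kit case: lift its blue lid open until it rests on its stop, and nest every aluminium angle from the wooden rest board, open side up, into the one already lying in the case's bed, ends roughly level. For every mixing cup set out, stand it in the seat under the hopper's spout, pull the slide gate only far enough to let out one more lane (two copper-coated balls), and stand the cup with its two balls upright in the case's empty half. Leave the gate pushed fully shut with the remaining balls still in the hopper, and do not knock over the white-capped jar.

Things in the scene. Friction and masses are not known exactly. Their poses are not given: they have to be found in the camera images.
- hopper: fixed dosing hopper, 211 mm tall: a funnel mouth over three clear square lanes in a row along its x (18.5 mm inside, 21.5 mm apart), a slide gate across their undersides, below it a chute sloping down to a spout on its -y side. Origin: on the table under the middle lane, z up; the gate is pulled toward its -x. Funnel and legs reach 50 mm either way in x, 31 mm in y
- spout (a point): middle of the spout's mouth, facing down, 69 mm above the table; axes as the hopper's. Balls come down the chute (36 mm wide), strike the hood's end plate 12 mm beyond (-y) and drop straight down into a cup in the seat below. The hood (to 95 mm high, 40 mm wide in x) overhangs a seated cup's rim by 11 mm of height, so slide the cup in low from the -y side, just over the seat's rim
- gate (a joint): slide of the gate, m: 0 shut, grows as it is pulled toward the hopper's -x, stop at 0.075. Friction about 2 N; stays where left. Pulling bares the lane farthest from the grip first: the far lane is empty by 0.021, the middle one lets go at 0.038 to 0.043, the near one from 0.060. So about 0.027 opens one lane, 0.049 two; black scribed lines come level with the hopper's front there
- gate_grip (a point): centre of the gate's upright red grip: 12 mm thick (hopper's x), 32 mm wide (y), reaching 16 mm above and 20 mm below this point, down to the flat tongue of the gate. It stands 167 mm above the table, and 109 mm in front of the hopper's middle when shut; moves with the gate
- tray (a point): centre of the floor of the catch tray fixed under the spout: 124 (x) x 152 (y) mm, walls 3 mm thick and 26 mm high, floor 3 mm above the table; axes as the hopper's. The spout stands 19.5 mm from its centre toward +y; centred under the spout a square steel rim, 48 mm inside and 4 mm above the floor, is the seat for a cup's foot
- case: kit case, fixed, 150 (x) x 250 (y) x 30 mm without lid, 65 mm high with the lid shut; origin: centre of the underside; walls and floor 4 mm thick. Half at +y: dark foam bed for the angles. Half at -y: empty bay for the cups, inside 142 x 121 mm, from y = -121 to 0 mm; a 24 mm high partition stands between
- lid (a joint): hinge of the blue lid, rad: 0 shut, grows as the front edge rises, rests on its stop at 1.83. Hinge line: along the case's y, at x = 75, z = 30 mm of the case. Let go below about 1.2 it falls shut, beyond about 1.4 it falls back onto the stop. 0.25 kg; 1.2 N at the tab lifts it. Open, it stands behind the case, 0.2 m high
- lid_tab (a point): middle of the black lifting tab at the middle of the lid's front edge: 32 mm wide (y), 28 mm deep (x), 12 mm thick, standing free in front of the case; 165 mm from the hinge line; moves with the lid. Pinched by its two sides (along y) it can turn between the fingers
- bed (a point): middle of the bed's cradle, where the apex of the lowest angle lies, 16.5 mm above the table, just off the foam block; the cradle is two 10 mm round foam cords along the case's y, 23 mm apart. Axes as the case's
- angle_base: the angle already lying in the bed's cradle, the same as the others
- angle_0: aluminium angle, legs 30 mm, 4 mm thick, 80 mm long, lying open side up (V) between two dowels of the rest board. Origin: outer apex line, mid-length; x along its length, z up. Its outer leg edges are 42 mm apart, 21 mm above the origin (inner edges 24 mm). Nested in another it lies 5.7 mm higher; let go a few mm above, it slides home by itself
- angle_1: another such angle
- angle_2: another such angle
- rest_board: fixed plywood board 110 (x) x 200 (y) x 10 mm with three pairs of 10 mm round dowels along its x, 23 mm apart, at y = -65, 0 and 65 mm; an angle lies cradled in each pair, apex just off the board. Origin: centre of the underside
- cup_a: clear plastic mixing cup, 55 mm high, rim 56 mm, foot 40 mm across, 50 g with the hardened resin in its foot, open at the top; inside floor about 3 mm up; origin: centre of the underside, z up
- cup_b: another such cup
- ball_0: copper-coated steel ball, 16 mm, 17 g; origin: its centre. In the hopper's far lane (seen from the gate's grip) at the start, lower of two
- ball_1: copper-coated steel ball, 16 mm, 17 g; origin: its centre. In the hopper's far lane (seen from the gate's grip) at the start, upper of two
- ball_2: copper-coated steel ball, 16 mm, 17 g; origin: its centre. In the hopper's middle lane (seen from the gate's grip) at the start, lower of two
- ball_3: copper-coated steel ball, 16 mm, 17 g; origin: its centre. In the hopper's middle lane (seen from the gate's grip) at the start, upper of two
- ball_4: copper-coated steel ball, 16 mm, 17 g; origin: its centre. In the hopper's near lane (seen from the gate's grip) at the start, lower of two
- ball_5: copper-coated steel ball, 16 mm, 17 g; origin: its centre. In the hopper's near lane (seen from the gate's grip) at the start, upper of two
- jar: jar with a white screw cap, 37 mm across, 73 mm tall, standing on the table; origin: centre of the underside
There are look-alikes about, which are no part of the job. Leave any black or yellow look-alike of the cup_b alone.

How it is judged (in metres and radians):
At the end, for the whole second after the job is handed in: lid on its stop (over 1.7 rad); gate shut (under 4 mm); every cup upright on the floor of the case's empty half with exactly one lane's two balls; other balls still in the hopper; every angle nested in the bed, within 5 mm across, 15 mm along, 0.12 rad (value of joint lid above 1.7 rad and velocity of joint lid below 0.1 rad/s and value of joint gate below 0.004 m and (((horizontal distance between ball_0 and cup_a below 0.022 m and z of ball_0 in the frame of cup_a between 0.003 and 0.05 m) and (horizontal distance between ball_1 and cup_a below 0.022 m and z of ball_1 in the frame of cup_a between 0.003 and 0.05 m)) or ((horizontal distance between ball_2 and cup_a below 0.022 m and z of ball_2 in the frame of cup_a between 0.003 and 0.05 m) and (horizontal distance between ball_3 and cup_a below 0.022 m and z of ball_3 in the frame of cup_a between 0.003 and 0.05 m))) and not ((horizontal distance between ball_0 and cup_a below 0.022 m and z of ball_0 in the frame of cup_a between 0.003 and 0.05 m) and (horizontal distance between ball_2 and cup_a below 0.022 m and z of ball_2 in the frame of cup_a between 0.003 and 0.05 m)) and angle between each of cup_a, cup_b's own z axis and vertical below 0.2 rad and x of cup_a in the frame of case between -0.075 and 0.075 m and y of cup_a in the frame of case between -0.125 and 0 m and z of each of cup_a, cup_b in the frame of case below 0.012 m and linear speed of each of cup_a, cup_b, angle_base, angle_0, angle_1, angle_2 below 0.02 m/s and (((horizontal distance between ball_0 and cup_b below 0.022 m and z of ball_0 in the frame of cup_b between 0.003 and 0.05 m) and (horizontal distance between ball_1 and cup_b below 0.022 m and z of ball_1 in the frame of cup_b between 0.003 and 0.05 m)) or ((horizontal distance between ball_2 and cup_b below 0.022 m and z of ball_2 in the frame of cup_b between 0.003 and 0.05 m) and (horizontal distance between ball_3 and cup_b below 0.022 m and z of ball_3 in the frame of cup_b between 0.003 and 0.05 m))) and not ((horizontal distance between ball_0 and cup_b below 0.022 m and z of ball_0 in the frame of cup_b between 0.003 and 0.05 m) and (horizontal distance between ball_2 and cup_b below 0.022 m and z of ball_2 in the frame of cup_b between 0.003 and 0.05 m)) and x of cup_b in the frame of case between -0.075 and 0.075 m and y of cup_b in the frame of case between -0.125 and 0 m and ((z of ball_2 in the frame of hopper between 0.147 and 0.195 m and horizontal distance between ball_2 and hopper below 0.045 m) or (horizontal distance between ball_2 and cup_a below 0.022 m and z of ball_2 in the frame of cup_a between 0.003 and 0.05 m) or (horizontal distance between ball_2 and cup_b below 0.022 m and z of ball_2 in the frame of cup_b between 0.003 and 0.05 m)) and ((z of ball_3 in the frame of hopper between 0.147 and 0.195 m and horizontal distance between ball_3 and hopper below 0.045 m) or (horizontal distance between ball_3 and cup_a below 0.022 m and z of ball_3 in the frame of cup_a between 0.003 and 0.05 m) or (horizontal distance between ball_3 and cup_b below 0.022 m and z of ball_3 in the frame of cup_b between 0.003 and 0.05 m)) and z of ball_4 in the frame of hopper between 0.147 and 0.195 m and horizontal distance between each of ball_4, ball_5 and hopper below 0.045 m and z of ball_5 in the frame of hopper between 0.147 and 0.195 m and x of angle_base in the frame of bed between -0.005 and 0.005 m and y of angle_base in the frame of bed between -0.015 and 0.015 m and z of angle_base in the frame of bed between -0.004 and 0.0205 m and angle between each of angle_base, angle_0, angle_1, angle_2's own z axis and vertical below 0.12 rad and angle between the x axis of each of angle_base, angle_0, angle_1, angle_2 and the y axis of case, either way round below 0.12 rad and x of angle_0 in the frame of bed between -0.005 and 0.005 m and y of angle_0 in the frame of bed between -0.015 and 0.015 m and z of angle_0 in the frame of bed between -0.004 and 0.0205 m and x of angle_1 in the frame of bed between -0.005 and 0.005 m and y of angle_1 in the frame of bed between -0.015 and 0.015 m and z of angle_1 in the frame of bed between -0.004 and 0.0205 m and x of angle_2 in the frame of bed between -0.005 and 0.005 m and y of angle_2 in the frame of bed between -0.015 and 0.015 m and z of angle_2 in the frame of bed between -0.004 and 0.0205 m); the robot touches nothing.
It fails at once if the white-capped jar is knocked over (angle between jar's own z axis and vertical above 0.6 rad).
Of angle_0, angle_1, angle_2 only 2 to 3 are there at a start; the rules pass over those that are not, and their reading is None.
Of cup_a, cup_b only 1 to 2 are there at a start; the rules pass over those that are not, and their reading is None.
At some moment in a run one of cup_a, cup_b may be knocked a few centimetres aside while the robot is not near it.
It also fails if it takes over 210 s, if anything falls off the work surface, if the arm or the gripper's body presses on something with over 40 N, if the wrist force passes 120 N, or if a joint passes its speed limit or range.

## Working session

There is one attempt and no reset: what is moved stays moved. The work goes in short steps, Python scripts to look and compute and a shell command to move; the robot and the scene stay as the last step left them, time stands still between calls to the robot, and variables do not carry over. Pictures are saved under pics/ and viewed, at most 14 in all, crops included, and the job is handed in when it is done.

```bash
ls; mkdir -p pics; cat > h.py <<'E'
import numpy as np, cv2
from plant import ctrl, vision
from scipy.spatial.transform import Rotation as R
def K(p): return np.array([[p['fx'],0,p['cx']],[0,p['fy'],p['cy']],[0,0,1.]])
def pose(name):
    """world_from_camera"""
    p=vision.camera_params(name)
    if name!='wrist': return p,np.linalg.inv(np.array(p['camera_from_world']))
    s=ctrl.observe(); T=np.eye(4); q=s['ee_rot']
    T[:3,:3]=R.from_quat([q[1],q[2],q[3],q[0]]).as_matrix(); T[:3,3]=s['tool_pos']
    return p,T@np.array(p['hand_eye'])
def ray(pp,uv):
    p,W=pp
    n=cv2.undistortPoints(np.array(uv,float).reshape(-1,1,2),K(p),np.array(p['dist'])).reshape(-1,2)
    d=np.c_[n,np.ones(len(n))]@W[:3,:3].T
    return W[:3,3],d
def onz(pp,uv,z):
    o,d=ray(pp,uv); return o+d*((z-o[2])/d[:,2:3])
def proj(pp,X):
    p,W=pp; C=np.linalg.inv(W)
    return cv2.projectPoints(np.array(X,float).reshape(-1,1,3),cv2.Rodrigues(C[:3,:3])[0],C[:3,3],K(p),np.array(p['dist']))[0].reshape(-1,2)
def tri(pa,ua,pb,ub):
    oa,da=ray(pa,ua); ob,db=ray(pb,ub); da=da[0]/np.linalg.norm(da[0]); db=db[0]/np.linalg.norm(db[0])
    A=np.stack([da,-db],1); t=np.linalg.lstsq(A,ob-oa,rcond=None)[0]
    x,y=oa+da*t[0],ob+db*t[1]; return (x+y)/2,np.linalg.norm(x-y)
E
cat > snap.py <<'E'
import sys,pickle; from h import *
n,f=sys.argv[1:3]; pp=pose(n); im=vision.camera(n); cv2.imwrite(f'pics/{f}.png',im); pickle.dump(pp,open(f'pics/{f}.pkl','wb'))
if len(sys.argv)>3:
    x,y,w,h=map(int,sys.argv[3:7]); c=im[y:y+h,x:x+w]; k=min(800/w,600/h); cv2.imwrite(f'pics/{f}_c.png',cv2.resize(c,None,fx=k,fy=k,interpolation=cv2.INTER_CUBIC))
E
python3 snap.py top top0; python3 snap.py side side0; python3 snap.py wrist wrist0
python3 - <<'E'
from h import *
s=ctrl.observe(); print(s)
for n in('top','side','wrist'):
    p,W=pose(n); print(n,p['fx'],p['cx'],p['cy'],p['dist'],W.round(3).tolist())
im=np.vstack([np.hstack([cv2.imread('pics/top0.png'),cv2.imread('pics/side0.png')])])
E
```

```text
pics
{'time': 0.15, 'qpos': array([ 1.28097396e+00,  2.38628156e-01, -1.40624209e-02,  1.31920813e+00,
       -5.98418368e-06,  1.57079207e+00]), 'dq': array([ 0.0004784 , -0.0020936 ,  0.00096792, -0.0009036 ,  0.00039373,
        0.00096277]), 'effort': array([ 1.51382492e-04, -5.39078701e+01,  3.46597302e+01,  1.44751172e-02,
        4.76795367e-05,  2.08703779e-05]), 'tool_pos': array([149.95028143, 502.81273557, 249.83236896]), 'ee_rot': array([-7.66351267e-05,  1.44402417e-01,  9.89518892e-01, -5.45847180e-04]), 'ft_force': array([-0.46207747, -0.14474905,  0.37890115]), 'wrist_torque': array([-0.01066265,  0.02925158, -0.04620721]), 'grasp_force': 0.0, 'grip_width': 85.57237924822584}
top 497.7529007928694 260.8974343755421 189.6324171948905 [-0.03583374  0.          0.          0.          0.        ] [[0.025, -0.991, 0.128, 272.69], [-1.0, -0.024, 0.011, -62.34], [-0.008, -0.128, -0.992, 1834.681], [0.0, 0.0, 0.0, 1.0]]
side 445.02608373669267 257.3685159139729 188.7058971422956 [0.04624128 0.         0.         0.         0.        ] [[0.93, -0.206, 0.305, 10.887], [-0.368, -0.506, 0.78, -1313.141], [-0.006, -0.837, -0.547, 988.999], [0.0, 0.0, 0.0, 1.0]]
wrist 296.9540894612192 254.216577597182 195.67603568670873 [-0.05522866  0.          0.          0.          0.        ] [[0.287, 0.907, 0.308, 69.734], [0.958, -0.271, -0.092, 525.605], [-0.0, 0.322, -0.947, 372.506], [0.0, 0.0, 0.0, 1.0]]
```

```bash
cd pics; python3 -c "
import cv2
for n in('top0','side0'):
    cv2.imwrite(n+'_b.png',cv2.resize(cv2.imread(n+'.png'),(800,600),interpolation=cv2.INTER_CUBIC))"
```

```text
(no output)
```

View pics/top0_b.png

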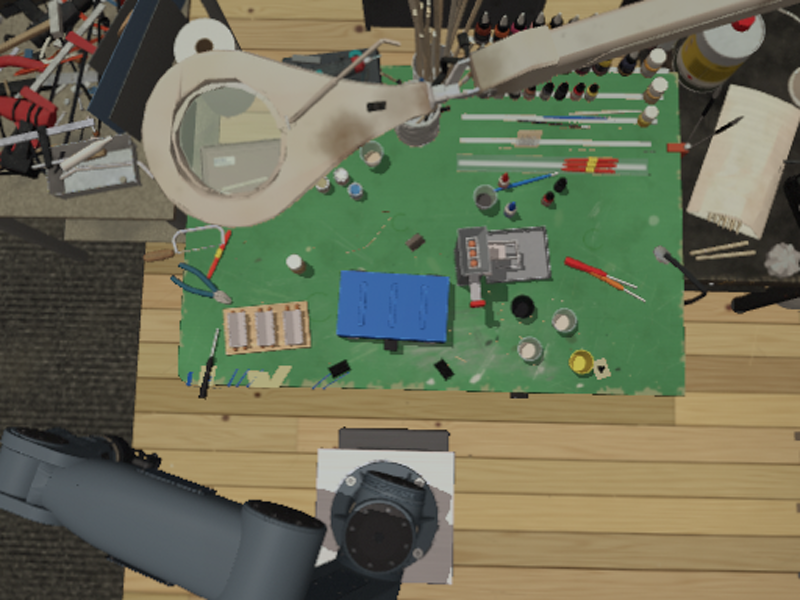

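View pics/side0_b.png

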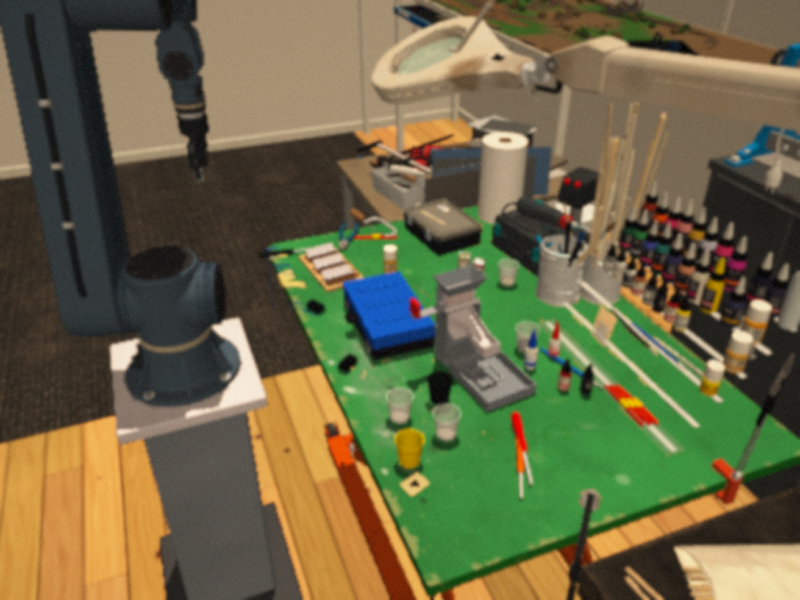

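The side and top pictures (800x600) show: three angles on the rest board (268,328), the blue case (393,307), the hopper (475,250) with its red grip toward the robot (477,298) and tray to its right (525,255), and the jar with the white cap (294,263).
Cup candidates in the top picture: clear (563,321), clear (529,349), black (523,307) and yellow (580,362). Background clear cups sit at (485,197) and (372,155). I choose the two front clear ones, away from the shelf clutter.

```bash
python3 - <<'E'
from h import *
import pickle
im=cv2.imread('pics/top0.png'); pp=pickle.load(open('pics/top0.pkl','rb')); hsv=cv2.cvtColor(im,cv2.COLOR_BGR2HSV)
def blobs(m,roi,amin=8):
    x,y,w,h=roi; z=np.zeros_like(m); z[y:y+h,x:x+w]=m[y:y+h,x:x+w]
    c,_=cv2.findContours(z,cv2.RETR_EXTERNAL,cv2.CHAIN_APPROX_NONE); return sorted([k for k in c if cv2.contourArea(k)>=amin],key=cv2.contourArea,reverse=True)
blue=cv2.inRange(hsv,(100,120,60),(125,255,255))
b=blobs(blue,(200,160,110,80))[0]; r=cv2.minAreaRect(b); box=cv2.boxPoints(r)
P=onz(pp,box,65); print('lid',r,P.round(0).tolist(),P.mean(0))
red=cv2.inRange(hsv,(0,150,90),(8,255,255))|cv2.inRange(hsv,(172,150,90),(180,255,255))
for k in blobs(red,(290,170,40,40),4): rr=cv2.minAreaRect(k); print('red',rr,onz(pp,cv2.boxPoints(rr),183).round(0).tolist(),onz(pp,[rr[0]],183))
# board
wood=cv2.inRange(hsv,(8,30,120),(28,170,255))
k=blobs(wood,(135,185,70,48))[0]; rr=cv2.minAreaRect(k); P=onz(pp,cv2.boxPoints(rr),10); print('board',rr,P.round(0).tolist(),P.mean(0))
white=cv2.inRange(hsv,(0,0,170),(180,60,255))
for k in blobs(white,(175,155,30,30),4): m=cv2.minEnclosingCircle(k); print('jar',m,onz(pp,[m[0]],73))
# non-green around cups/tray
ng=cv2.bitwise_not(cv2.inRange(hsv,(40,80,40),(85,255,255)))
for k in blobs(ng,(318,180,70,62),15): m=cv2.minEnclosingCircle(k); print('cupish',m,cv2.contourArea(k),onz(pp,[m[0]],30).round(0))
for n,u in dict(cupA=(563,321),cupB=(529,349),blk=(523,307)).items(): print(n,onz(pp,[np.array(u)*.64],30).round(0))
# lid tab
big=np.hstack([cv2.resize(im[140:240,125:225],(400,400)),cv2.resize(im[130:250,270:390],(400,400),interpolation=cv2.INTER_CUBIC)])
cv2.imwrite('pics/c1.png',big)
E
```

```text
lid ((251.21145629882812, 195.6427001953125), (70.33351135253906, 42.30392074584961), 3.4336304664611816) [[407.0, 119.0, 65.0], [560.0, 115.0, 65.0], [550.0, -138.0, 65.0], [398.0, -132.0, 65.0]] [478.96374713  -8.85840987  65.        ]
red ((305.5, 193.5), (3.0, 9.0), 90.0) [[481.0, -179.0, 183.0], [482.0, -209.0, 183.0], [472.0, -209.0, 183.0], [471.0, -179.0, 183.0]] [[ 476.35434985 -193.72846812  183.        ]]
board ((170.1947479248047, 209.37123107910156), (29.324190139770508, 54.594459533691406), 84.42780303955078) [[469.0, 398.0, 10.0], [493.0, 198.0, 10.0], [385.0, 183.0, 10.0], [361.0, 382.0, 10.0]] [427.02878721 290.13624686  10.        ]
jar ((187.3333282470703, 166.6666717529297), 4.533930778503418) [[577.02097694 223.4219786   73.        ]]
cupish ((336.0, 229.5), 21.360109329223633) 536.5 [[ 367. -318.   30.]]
cupish ((376.0, 234.0), 13.038504600524902) 260.0 [[ 354. -463.   30.]]
cupish ((360.7576599121094, 204.6349639892578), 8.456155776977539) 195.0 [[ 459. -408.   30.]]
cupish ((334.4545593261719, 196.4545440673828), 7.842548370361328) 151.0 [[ 487. -312.   30.]]
cupA [[ 456. -406.   30.]]
cupB [[ 389. -327.   30.]]
blk [[ 487. -313.   30.]]
```

View pics/c1.png

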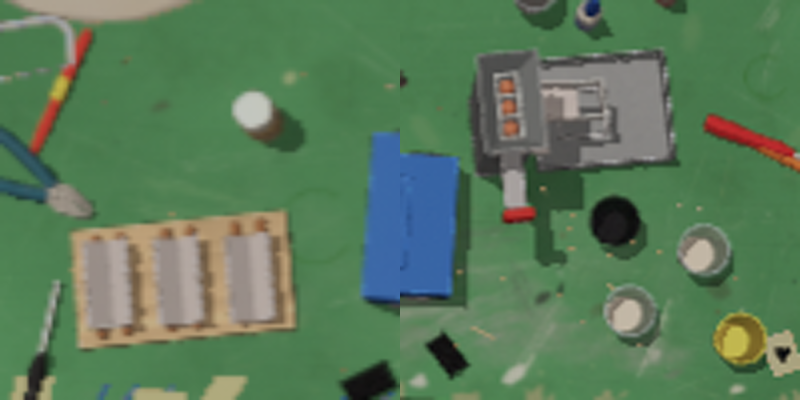

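The crop shows the two clear cups with white feet at (704,252) and (630,313), black (615,220) and yellow (740,338). The three angles lie on the board, and the jar cap is at (255,110). The yaw comes to about -2° for the case, 7° for the board and 5° for the hopper. Now I move above the lid tab.

```bash
I="python3 -m inch"
$I '[0.46,-1,-0.2,0.3,0.4, 0.46,-1,-0.2,0.3,0.4, 0.46,-1,-0.2,0.3,0.4, 0.46,-1,-0.2,0.3,0.4, 0.46,-1,-0.2,0.25,0.4]' 40 >/dev/null
$I '[0.46,-1,-0.2,0,0.4, 0.46,-1,-0.2,0,0.4, 0.46,-1,-0.2,0,0.4, 0.46,-1,-0.2,0,0.4, 0.46,-1,-0.2,0,0.4]' >/dev/null
$I '[0.46,-1,-0.2,0,0.4, 0.46,-1,-0.2,0,0.4, 0.46,-1,-0.2,0,0.4, 0.46,-1,-0.2,0,0.4, 0.46,-1,-0.2,0,0.4]' >/dev/null
$I '[0.46,-1,-0.2,0,0.4, 0.46,-1,-0.2,0,0.4, 0.46,-1,-0.2,0,0.4, 0.46,-1,-0.2,0,0.4, 0.46,-1,-0.2,0,0.4]' >/dev/null
$I '[0.2,-0.4,0,0,0.4, 0,0,0,0,0.4]'
python3 snap.py wrist w1
python3 - <<'E'
from h import *; import pickle
pp=pickle.load(open('pics/top0.pkl','rb'))
f=lambda x,y:((x-400)/400*120+270,y/400*120+130)
print('tray right corners',onz(pp,[f(668,50),f(675,160)],26).round(0).tolist())
print('tab',onz(pp,[(392*.64,345*.64)],48).round(0))
print('funnel corners',onz(pp,[f(478,57),f(535,50),f(541,148),f(480,158)],211).round(0).tolist())
print('lanes',onz(pp,[f(506,86),f(508,106),f(511,128)],175).round(0).tolist())
print(ctrl.observe()['qpos'].round(2))
E
```

```text
time: 2.9
tool_pos: [385.1, -7.1, 150.3]
ee_rot: [-0.0, 0.019, 1.0, 0.0]
ft_force: [-0.5, 0.5, 0.3]
grip_width: 59.6
grasp_force: 0.0
tray right corners [[681.0, -370.0, 26.0], [557.0, -378.0, 26.0]]
tab [[390. -10.  48.]]
funnel corners [[627.0, -149.0, 211.0], [636.0, -206.0, 211.0], [537.0, -213.0, 211.0], [525.0, -153.0, 211.0]]
lanes [[606.0, -180.0, 175.0], [585.0, -182.0, 175.0], [563.0, -186.0, 175.0]]
[-0.02  0.06 -0.5   1.01  0.    0.02]
```

View pics/w1.png

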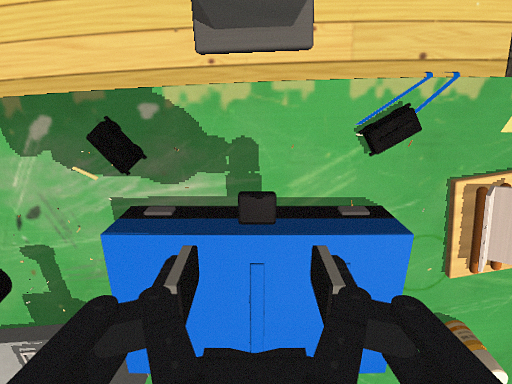

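The wrist view shows the tab at (257,207), about 36 px wide, with the lid front's upper edge at row 235 (columns 104 to 412). The gripper is roughly centred on it.

```bash
python3 - <<'E'
from h import *; import pickle
pp=pickle.load(open('pics/w1.pkl','rb')); im=cv2.imread('pics/w1.png'); hsv=cv2.cvtColor(im,cv2.COLOR_BGR2HSV)
g=im[185:230,230:285].max(2); print(g[::3,::3])
print('lid front top edge',onz(pp,[(102,236),(412,236)],65).round(0).tolist(), 'bottom edge',onz(pp,[(120,207),(395,207)],30).round(0).tolist())
for z in(36,42,48,54,60):
    P=onz(pp,[(239,207),(275,207),(257,193),(257,223)],z); print(z,P.round(0).tolist(),'w',np.linalg.norm(P[1]-P[0]).round(1),'d',np.linalg.norm(P[3]-P[2]).round(1))
print(onz(pickle.load(open('pics/top0.pkl','rb')),[(392*.64,345*.64)],[[48]]))
E
```

```text
[[105 100  99  95  95 103 100  98  98  91  96 171 173 174 174 170 172 172
  175]
 [100  99 100 100  99  99 101 101 102 106  93 176 173 172 172 172 170 171
  170]
 [ 97 100 104 100  42  39  40  37  40  38  39  76  68  68  78 186 172 173
  173]
 [ 97 102 103  19  28  18  23  26  22  18  24  22   7  26  26  53 171 175
  175]
 [104 110 109  27  39  39  43  41  44  31  22  43  44  51  52  31 114 112
  116]
 [105 101 104  38  39  46  40  44  43  49  48  42  50  52  44  40 107 105
  112]
 [102 108 107  25  44  36  49  47  48  53  48  51  44  48  46  39  99 104
  105]
 [ 36  30  36  30  42  46  50  45  42  42  45  46  41  44  48  29  14  31
   26]
 [ 16  21  17  37  49  42  36  45  39  47  50  51  37  39  45  37  21  20
   17]
 [ 19  12  11  30  34  43  38  42  49  51  45  47  54  47  46  32  21  18
   13]
 [ 25  17  11  24  41  46  34  44  39  39  42  45  44  37  46  28  25  15
    0]
 [ 51  46  50  32  38  36  43  43  46  44  37  41  48  47  48  32  51  45
   52]
 [ 95  92  93  24  40  45  41  45  37  45  48  45  49  50  46  36  90  92
   89]
 [ 93  97  93  82  42  53  57  49  53  48  39  45  49  45  47  92  92  91
   96]
 [ 90  90  86  89  92  91  91  84  93  86  93  90  91  90  94  93  88  87
   87]]
lid front top edge [[401.0, -129.0, 65.0], [411.0, 116.0, 65.0]] bottom edge [[390.0, -127.0, 30.0], [399.0, 116.0, 30.0]]
36 [[392.0, -21.0, 36.0], [393.0, 9.0, 36.0], [380.0, -5.0, 36.0], [407.0, -6.0, 36.0]] w 30.7 d 27.5
42 [[389.0, -21.0, 42.0], [390.0, 9.0, 42.0], [378.0, -5.0, 42.0], [404.0, -6.0, 42.0]] w 30.0 d 26.8
48 [[387.0, -20.0, 48.0], [388.0, 9.0, 48.0], [376.0, -5.0, 48.0], [402.0, -6.0, 48.0]] w 29.2 d 26.1
54 [[385.0, -20.0, 54.0], [386.0, 8.0, 54.0], [374.0, -5.0, 54.0], [399.0, -6.0, 54.0]] w 28.4 d 25.4
60 [[382.0, -20.0, 60.0], [383.0, 8.0, 60.0], [372.0, -5.0, 60.0], [396.0, -6.0, 60.0]] w 27.6 d 24.7
[[389.56775931  -9.77484707  48.        ]]
```

```bash
I="python3 -m inch"
$I '[0.12,0.04,-0.9,0,0.4, 0,0,-0.9,0,0.4, 0,0,-0.9,0,0.4, 0,0,-0.9,0,0.4, 0,0,-0.56,0,0.4]'
$I '[0,0,0,0,-1, 0,0,0,0,-1, 0,0,0,0,-1, 0,0,0,0,-1]' 40
```

```text
time: 3.58
tool_pos: [387.3, -5.0, 45.6]
ee_rot: [-0.0, 0.018, 1.0, 0.0]
ft_force: [0.6, 0.1, 0.2]
grip_width: 59.7
grasp_force: 0.0
time: 4.08
tool_pos: [387.8, -5.3, 46.7]
ee_rot: [0.0, 0.018, 1.0, 0.001]
ft_force: [-3.0, 5.8, 3.7]
grip_width: 31.5
grasp_force: 41.3
```

Gripped at 31.5 mm. Lifting along the arc.

```bash
I="python3 -m inch"
$I '[0.033,0,0.659,0,-1, 0.098,0,0.653,0,-1, 0.164,-0.01,0.639,0,-1, 0.226,-0.01,0.62,0,-1, 0.287,-0.01,0.594,0,-1]'
$I '[0.345,-0.01,0.562,0,-1, 0.4,-0.02,0.525,0,-1, 0.449,-0.02,0.483,0,-1, 0.496,-0.02,0.435,0,-1, 0.537,-0.02,0.384,0,-1]'
$I '[0.572,-0.02,0.328,0,-1, 0.602,-0.02,0.269,0,-1, 0.626,-0.02,0.209,0,-1, 0.644,-0.02,0.144,0,-1, 0.655,-0.02,0.08,0,-1]'
$I '[0.4,-0.02,0,0,-1, 0,0,0,0,-1]'
```

```text
time: 4.7
tool_pos: [411.3, -6.2, 126.8]
ee_rot: [0.003, 0.018, 1.0, 0.001]
ft_force: [13.0, 4.3, -12.2]
grip_width: 31.0
grasp_force: 40.6
time: 5.32
tool_pos: [464.9, -8.2, 185.3]
ee_rot: [0.001, 0.018, 1.0, 0.001]
ft_force: [6.4, 4.7, -14.1]
grip_width: 30.6
grasp_force: 40.8
time: 5.95
tool_pos: [541.5, -11.0, 211.2]
ee_rot: [-0.0, 0.018, 1.0, 0.0]
ft_force: [-0.9, 3.6, -3.1]
grip_width: 31.0
grasp_force: 40.8
time: 6.2
tool_pos: [552.2, -11.5, 211.6]
ee_rot: [0.001, 0.018, 1.0, 0.0]
ft_force: [-1.6, 3.9, 4.3]
grip_width: 30.7
grasp_force: 41.8
```

```bash
I="python3 -m inch"
$I '[0,0,0,0,0.4, 0,0,0,0,0.4, 0,0,0.8,0,0.4, 0,0,0.8,0,0.4, -0.6,0.3,0.6,0,0.4]'
$I '[-0.8,0.6,0,0,0.4, -0.8,0.6,0,0,0.4, -0.8,0.4,0,0,0.4, -0.2,0,0,0,0.4, 0,0,0,0,0.4]'
python3 snap.py wrist w2; python3 snap.py top top1
```

```text
time: 6.82
tool_pos: [536.4, -4.7, 266.4]
ee_rot: [0.0, 0.019, 1.0, -0.0]
ft_force: [-0.4, 0.3, -0.3]
grip_width: 60.0
grasp_force: 0.0
time: 7.45
tool_pos: [471.1, 35.5, 266.2]
ee_rot: [0.0, 0.018, 1.0, -0.0]
ft_force: [0.5, 0.7, 1.0]
grip_width: 59.9
grasp_force: 0.0
```

View pics/w2.png

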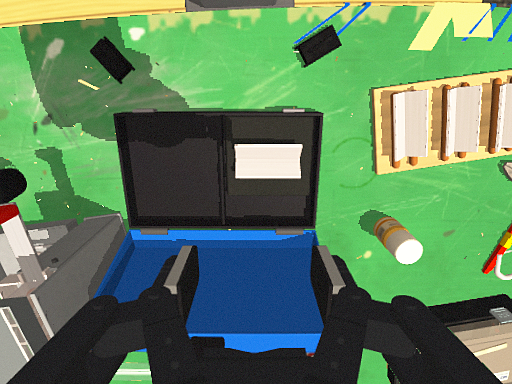

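The lid stands open behind the case. The base angle in the bed is at (268,160), the board angles are at (410,125), (462,120) and (510,115), and the jar is upright at (395,240).

```bash
cat > ang.py <<'E'
import sys,pickle; from h import *
# bright bars: usage ang.py shot z x y w h
f,z=sys.argv[1],float(sys.argv[2]); x,y,w,h=map(int,sys.argv[3:7])
pp=pickle.load(open(f'pics/{f}.pkl','rb')); hsv=cv2.cvtColor(cv2.imread(f'pics/{f}.png'),cv2.COLOR_BGR2HSV)
m=np.zeros(hsv.shape[:2],np.uint8); m[y:y+h,x:x+w]=cv2.inRange(hsv,(0,0,150),(180,45,255))[y:y+h,x:x+w]
m=cv2.morphologyEx(m,cv2.MORPH_CLOSE,np.ones((5,5)))
for c in cv2.findContours(m,0,1)[0]:
    if cv2.contourArea(c)<150: continue
    b=cv2.boxPoints(cv2.minAreaRect(c)); P=onz(pp,b,z); a=P[1]-P[0]; b2=P[2]-P[1]
    L=a if np.linalg.norm(a)>np.linalg.norm(b2) else b2
    print('px',b.mean(0).round(0),'c',P.mean(0).round(1),'L',np.linalg.norm(a).round(0),np.linalg.norm(b2).round(0),'dir',(np.degrees(np.arctan2(L[1],L[0]))%180).round(1))
E
python3 ang.py w2 38 225 130 90 60; python3 ang.py w2 32 375 70 137 110
python3 - <<'E'
from h import *; import pickle
pp=pickle.load(open('pics/w2.pkl','rb'))
print('case rim',onz(pp,[(115,113),(322,112),(316,229),(128,229)],30).round(0).tolist())
E
```

```text
px [268. 160.] c [463.2  51.5  38. ] L 80.0 40.0 dir 87.9
px [411. 125.] c [428. 225.  32.] L 42.0 83.0 dir 9.7
px [463. 120.] c [423.4 288.9  32. ] L 85.0 41.0 dir 5.7
px [503. 118.] c [421.  340.4  32. ] L 21.0 83.0 dir 12.4
case rim [[400.0, -128.0, 30.0], [409.0, 117.0, 30.0], [559.0, 114.0, 30.0], [550.0, -138.0, 30.0]]
```

```bash
I="python3 -m inch"
$I '[-0.2,0.95,-0.6,0.3,0.3, -0.2,0.95,-0.7,0.3,0.3, -0.2,0.95,-0.8,0.3,0.3, -0.2,0.95,-0.8,0,0.3, -0.2,0.95,-0.8,0,0.3]' > /dev/null
$I '[-0.2,0.95,-0.8,0,0.3, -0.2,0.95,-0.8,0,0.3, -0.32,0.95,-0.54,0,0.3, 0,0,0,0,0.3]'
python3 snap.py wrist w3; python3 ang.py w3 32 100 60 412 324
```

```text
time: 8.68
tool_pos: [427.9, 226.2, 118.6]
ee_rot: [-0.001, -0.061, 0.998, -0.001]
ft_force: [0.1, -0.4, 0.4]
grip_width: 55.7
grasp_force: 0.0
px [253. 224.] c [439.8 225.8  32. ] L 55.0 40.0 dir 5.1
px [420. 217.] c [419.7 354.6  32. ] L 84.0 41.0 dir 6.7
px [337. 209.] c [420.5 287.7  32. ] L 79.0 40.0 dir 4.4
px [479. 181.] c [384.2 391.3  32. ] L 61.0 4.0 dir 170.4
```

View pics/w3.png

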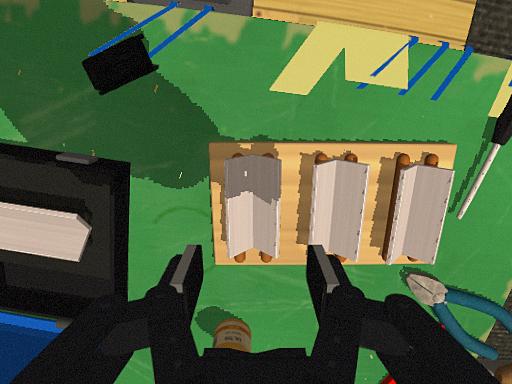

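The nearest angle's corners are (225,160), (280,155), (278,255) and (230,260). The other two are at (340,208) and (420,215).

```bash
python3 - <<'E'
from h import *; import pickle
pp=pickle.load(open('pics/w3.pkl','rb'))
for n,q in dict(near=[(225,159),(280,156),(278,256),(230,261)],mid=[(319,159),(368,166),(359,261),(309,254)],far=[(405,163),(453,170),(437,264),(386,257)]).items():
    P=onz(pp,q,32); a=(P[0]+P[1]-P[2]-P[3])/2; print(n,P.mean(0).round(1),P.round(0).tolist(),np.linalg.norm(a).round(1),np.degrees(np.arctan2(-a[1],-a[0])).round(1))
E
```

```text
near [427.6 224.5  32. ] [[390.0, 200.0, 32.0], [383.0, 238.0, 32.0], [464.0, 249.0, 32.0], [473.0, 211.0, 32.0]] 82.1 7.6
mid [421.1 289.5  32. ] [[382.0, 267.0, 32.0], [383.0, 303.0, 32.0], [461.0, 315.0, 32.0], [459.0, 273.0, 32.0]] 77.9 6.9
far [416.4 353.9  32. ] [[377.0, 330.0, 32.0], [377.0, 368.0, 32.0], [456.0, 382.0, 32.0], [455.0, 336.0, 32.0]] 78.8 7.4
```

```bash
I="python3 -m inch"
$I '[0,-0.06,-0.9,0.03,0.3, 0,0,-0.9,0,0.3, 0,0,-0.8,0,0.3, 0,0,-0.5,0,0.3, 0,0,0,0,-1]' 40
$I '[0,0,0,0,-1, 0,0,0,0,-1, 0,0,0.4,0,-1, 0,0,0.8,0,-1, 0,0,0.9,0,-1]'
$I '[0,0,0.5,0,-1, 0.14,-0.69,0,-0.99,-1, 0.14,-0.69,0,-0.99,-1, 0.14,-0.69,0,-0.99,-1, 0.14,-0.69,0,-0.99,-1]'
$I '[0.14,-0.69,0,-0.99,-1, 0.14,-0.69,0,-0.99,-1, 0.14,-0.69,0,-0.99,-1, 0.14,-0.69,0,-0.99,-1, 0.14,-0.69,0,-0.99,-1]' >/dev/null
$I '[0.16,-0.69,0,-1,-1, 0,0,0,0,-1]'
python3 snap.py wrist w4
```

```text
time: 9.35
tool_pos: [428.4, 224.5, 42.3]
ee_rot: [-0.001, -0.063, 0.998, 0.001]
ft_force: [-0.5, 2.9, 0.5]
grip_width: 39.6
grasp_force: 40.6
time: 9.98
tool_pos: [428.2, 223.9, 96.1]
ee_rot: [-0.0, -0.063, 0.998, -0.0]
ft_force: [0.3, -0.0, -0.5]
grip_width: 39.6
grasp_force: 40.3
time: 10.6
tool_pos: [442.3, 154.4, 107.6]
ee_rot: [-0.0, 0.282, 0.959, -0.0]
ft_force: [0.6, -0.1, 0.1]
grip_width: 39.4
grasp_force: 40.4
time: 11.48
tool_pos: [463.9, 50.8, 107.5]
ee_rot: [0.0, 0.719, 0.695, -0.0]
ft_force: [0.4, 0.5, -0.3]
grip_width: 39.4
grasp_force: 40.4
```

View pics/w4.png

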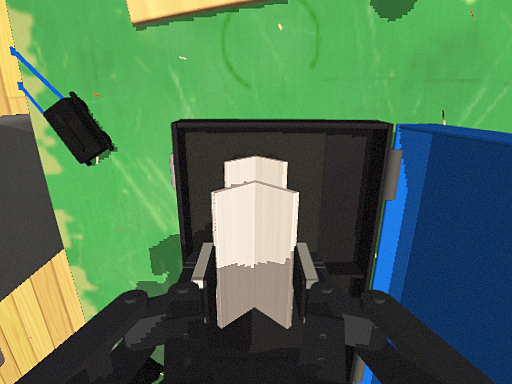

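The gripped angle (far end at (213,192) to (298,192)) hangs above the base angle (far end at (225,163) to (287,161)), and the two look aligned.

```bash
python3 - <<'E'
from h import *; import pickle
pp=pickle.load(open('pics/w4.pkl','rb'))
for z,q in((37.5,[(225,163),(287,161)]),(98.5,[(213,192),(298,192),(217,327),(291,327)])):
    print(onz(pp,q,z).round(1).tolist())
E
```

```text
[[445.2, 90.8, 37.5], [486.1, 90.7, 37.5]]
[[445.2, 90.5, 98.5], [484.9, 89.1, 98.5], [440.9, 11.3, 98.5], [482.2, 9.9, 98.5]]
```

```bash
I="python3 -m inch"
$I '[0.04,0.04,-0.8,0,-1, 0,0,-0.7,0,-1, 0,0,-0.4,0,-1, 0,0,-0.2,0,-1, 0,0,0,0,-1]'
$I '[0,0,0,0,0.3, 0,0,0,0,0.3, 0,0,0.9,0,0.3, 0,0,0.9,0,0.3, 0,0,0.3,0,0.3]'
python3 snap.py wrist w5; python3 ang.py w5 44 150 130 220 230
```

```text
time: 12.15
tool_pos: [464.7, 52.9, 55.7]
ee_rot: [-0.0, 0.718, 0.696, 0.0]
ft_force: [-3.6, 0.9, 7.2]
grip_width: 39.7
grasp_force: 45.3
time: 12.78
tool_pos: [465.6, 52.7, 108.4]
ee_rot: [0.001, 0.719, 0.695, 0.001]
ft_force: [-0.2, -0.1, -0.8]
grip_width: 55.5
grasp_force: 0.0
px [326. 267.] c [516.4  14.   44. ] L 9.0 42.0 dir 107.7
px [182. 267.] c [411.   17.7  44. ] L 42.0 9.0 dir 67.9
px [252. 215.] c [463.   54.4  44. ] L 84.0 40.0 dir 83.8
```

View pics/w5.png

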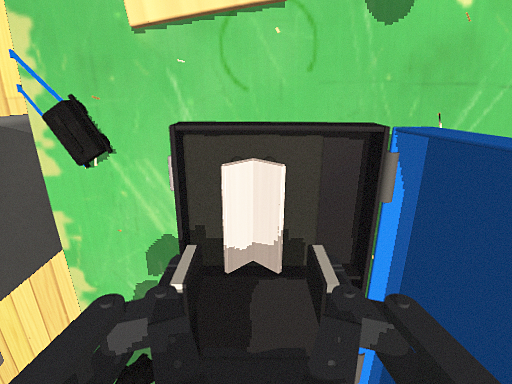

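The angle is nested in the base (one V, at (252,215)). I fetch the middle one.

```bash
I="python3 -m inch"
$I '[-0.178,0.947,0,0.992,0.3, -0.178,0.947,0,0.992,0.3, -0.178,0.947,0,0.992,0.3, -0.178,0.947,0,0.992,0.3, -0.178,0.947,0,0.992,0.3]' >/dev/null
$I '[-0.178,0.947,0,0.992,0.3, -0.178,0.947,0,0.992,0.3, -0.178,0.947,0,0.992,0.3, -0.178,0.947,0,0.992,0.3, -0.178,0.947,0,0.992,0.3]' >/dev/null
$I '[0,0,0,0,0.3]'
python3 snap.py wrist w6; python3 ang.py w6 32 130 100 382 170
```

```text
time: 14.2
tool_pos: [419.9, 290.3, 106.5]
ee_rot: [-0.0, -0.065, 0.998, -0.0]
ft_force: [-0.3, -0.3, 0.2]
grip_width: 55.3
grasp_force: 0.0
px [252. 234.] c [434.1 290.   32. ] L 57.0 39.0 dir 5.5
px [340. 219.] c [414.9 352.   32. ] L 75.0 40.0 dir 3.5
px [412. 186.] c [383.1 397.   32. ] L 60.0 4.0 dir 170.5
```

```bash
I="python3 -m inch"
$I '[0.04,-0.03,-0.9,0,0.3, 0,0,-0.9,0,0.3, 0,0,-0.5,0,0.3, 0,0,-0.3,0,0.3, 0,0,0,0,-1]' 40
$I '[0,0,0,0,-1, 0,0,0,0,-1, 0,0,0.4,0,-1, 0,0,0.8,0,-1, 0,0,0.9,0,-1]'
$I '[0,0,0.6,0,-1, 0.174,-0.948,0,-0.993,-1, 0.174,-0.948,0,-0.993,-1, 0.174,-0.948,0,-0.993,-1, 0.174,-0.948,0,-0.993,-1]' > /dev/null
$I '[0.174,-0.948,0,-0.993,-1, 0.174,-0.948,0,-0.993,-1, 0.174,-0.948,0,-0.993,-1, 0.174,-0.948,0,-0.993,-1, 0.174,-0.948,0,-0.993,-1]' >/dev/null
$I '[0.174,-0.948,0,-0.993,-1, 0,0,0,0,-1, 0,0,0,0,-1]'
python3 snap.py wrist w7
```

```text
time: 14.88
tool_pos: [421.3, 289.3, 42.5]
ee_rot: [-0.0, -0.063, 0.998, 0.001]
ft_force: [-0.5, 2.6, 1.1]
grip_width: 39.6
grasp_force: 40.6
time: 15.5
tool_pos: [421.2, 288.2, 95.9]
ee_rot: [-0.0, -0.064, 0.998, -0.0]
ft_force: [0.3, 1.3, -0.1]
grip_width: 39.1
grasp_force: 40.4
time: 17.12
tool_pos: [464.7, 51.8, 110.0]
ee_rot: [-0.0, 0.719, 0.695, -0.0]
ft_force: [0.7, 0.2, -1.2]
grip_width: 39.4
grasp_force: 40.4
```

View pics/w7.png

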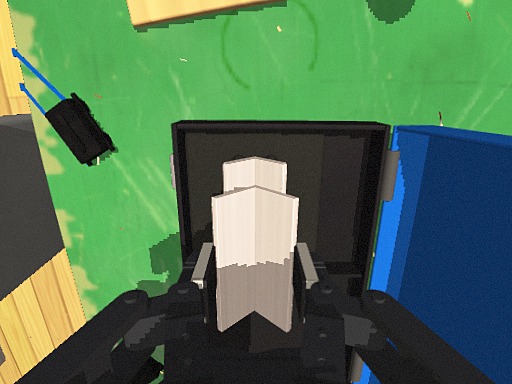

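The gripped angle is aligned over the nested pair, a few mm short along its length. I shift it +3 mm and lower.

```bash
I="python3 -m inch"
$I '[0,0.12,-0.7,0,-1, 0,0,-0.7,0,-1, 0,0,-0.34,0,-1, 0,0,-0.2,0,-1, 0,0,0,0,-1]'
$I '[0,0,0,0,0.3, 0,0,0,0,0.3, 0,0,0.9,0,0.3, 0,0,0.9,0,0.3, 0,0,0.3,0,0.3]'
python3 snap.py wrist w8; python3 ang.py w8 50 150 130 220 230
$I '[-0.197,1,0,0.992,0.3, -0.197,1,0,0.992,0.3, -0.197,1,0,0.992,0.3, -0.197,1,0,0.992,0.3, -0.197,1,0,0.992,0.3]' >/dev/null
$I '[-0.197,1,0,0.992,0.3, -0.197,1,0,0.992,0.3, -0.197,1,0,0.992,0.3, -0.197,1,0,0.992,0.3, -0.197,1,0,0.992,0.3]' >/dev/null
$I '[0,1,0,0,0.3, 0,1,0,0,0.3, 0,0,0,0,0.3]'
python3 snap.py wrist w9; python3 ang.py w9 32 130 100 382 170
```

```text
time: 17.8
tool_pos: [464.8, 55.0, 61.7]
ee_rot: [-0.0, 0.719, 0.695, 0.0]
ft_force: [-1.3, -0.2, 0.9]
grip_width: 39.3
grasp_force: 41.7
time: 18.42
tool_pos: [465.6, 54.6, 115.0]
ee_rot: [0.001, 0.719, 0.695, 0.001]
ft_force: [0.6, 0.5, -0.4]
grip_width: 55.4
grasp_force: 0.0
px [326. 267.] c [516.5  15.4  50. ] L 9.0 42.0 dir 107.6
px [182. 267.] c [410.7  19.4  50. ] L 42.0 9.0 dir 67.8
px [253. 217.] c [464.3  54.7  50. ] L 41.0 86.0 dir 90.9
time: 20.1
tool_pos: [415.3, 355.7, 112.9]
ee_rot: [-0.0, -0.064, 0.998, -0.0]
ft_force: [0.1, 0.3, -0.5]
grip_width: 55.5
grasp_force: 0.0
px [252. 230.] c [429.1 354.9  32. ] L 59.0 39.0 dir 5.4
px [329. 179.] c [382.8 404.   32. ] L 61.0 4.0 dir 169.9
```

```bash
I="python3 -m inch"
$I '[0.04,-0.07,-0.95,0,0.3, 0,0,-0.95,0,0.3, 0,0,-0.6,0,0.3, 0,0,-0.37,0,0.3, 0,0,0,0,-1]' 40
$I '[0,0,0,0,-1, 0,0,0,0,-1, 0,0,0.4,0,-1, 0,0,0.8,0,-1, 0,0,0.9,0,-1]'
$I '[0,0,0.7,0,-1, 0.161,-1,0,-0.826,-1, 0.161,-1,0,-0.826,-1, 0.161,-1,0,-0.826,-1, 0.161,-1,0,-0.826,-1]' > /dev/null
$I '[0.161,-1,0,-0.826,-1, 0.161,-1,0,-0.826,-1, 0.161,-1,0,-0.826,-1, 0.161,-1,0,-0.826,-1, 0.161,-1,0,-0.826,-1]' >/dev/null
$I '[0.161,-1,0,-0.826,-1, 0.161,-1,0,-0.826,-1, 0.161,-0.95,0,-0.826,-1, 0,0,0,0,-1, 0,0,0,0,-1]'
python3 snap.py wrist w10
python3 - <<'E'
from h import *; import pickle
for f,z in(('w7',101),('w10',105)):
    im=cv2.cvtColor(cv2.imread(f'pics/{f}.png'),cv2.COLOR_BGR2HSV); m=cv2.inRange(im,(0,0,150),(180,45,255))
    for r in (165,175,200,210,220): x=np.where(m[r,200:310])[0]+200; print(f,r,x.min() if len(x) else None,x.max() if len(x) else None,end=' ')
    y=np.where(m[130:240,250])[0]+130; print('top',y.min())
E
```

```text
time: 20.78
tool_pos: [416.5, 354.1, 42.3]
ee_rot: [-0.0, -0.063, 0.998, 0.002]
ft_force: [-0.5, 1.8, 0.9]
grip_width: 39.5
grasp_force: 40.8
time: 21.4
tool_pos: [416.4, 352.2, 95.5]
ee_rot: [-0.0, -0.063, 0.998, -0.001]
ft_force: [0.5, 0.3, -0.1]
grip_width: 39.4
grasp_force: 40.4
time: 23.28
tool_pos: [464.8, 54.1, 112.5]
ee_rot: [0.0, 0.718, 0.696, -0.0]
ft_force: [0.4, 0.8, -0.6]
grip_width: 39.7
grasp_force: 40.4
w7 165 224 285 w7 175 224 285 w7 200 212 298 w7 210 213 296 w7 220 213 296 top 157
w10 165 225 285 w10 175 224 286 w10 200 212 297 w10 210 213 296 w10 220 213 297 top 162
```

```bash
I="python3 -m inch"
$I '[0,0.04,-0.7,0,-1, 0,0,-0.6,0,-1, 0,0,-0.3,0,-1, 0,0,-0.2,0,-1, 0,0,0,0,-1]'
$I '[0,0,0,0,0.3, 0,0,0,0,0.3, 0,0,0.9,0,0.3, 0,0,0.9,0,0.3, 0,0,0.3,0,0.3]'
python3 snap.py wrist w11; python3 ang.py w11 55 200 130 110 150
$I '[0,0,0.9,0.5,1, 0,0,0.9,1,1, 0,-0.7,0.9,1,1, 0,-0.8,0.9,1,1, 0,-0.8,0.7,1,1]'
$I '[0,-0.8,0,1,1, 0,-0.8,0,1,1, 0,-0.8,0,1,1, 0,-0.8,0,1,1, 0,-0.8,0,1,1]' >/dev/null
$I '[0,-0.8,0,1,1, 0,-0.8,0,1,1, 0,-0.8,0,1,1, 0,-0.8,0,1,1, 0,-0.8,0,1,1]' >/dev/null
$I '[0,-0.8,0,1,1, 0,-0.8,0,1,1, 0,-0.8,0,1,1, 0,-0.8,0,1,1, 0,-0.5,0,0.2,1]' 
$I '[0,0,0,0,1, 0,0,0,0,1]'
python3 snap.py wrist w12
```

```text
time: 23.95
tool_pos: [464.9, 55.4, 67.4]
ee_rot: [-0.0, 0.719, 0.695, 0.0]
ft_force: [-1.3, 0.8, 1.1]
grip_width: 39.6
grasp_force: 41.5
time: 24.58
tool_pos: [465.6, 55.1, 120.7]
ee_rot: [0.001, 0.719, 0.695, 0.001]
ft_force: [-0.2, -1.3, -0.2]
grip_width: 55.7
grasp_force: 0.0
px [252. 218.] c [463.7  54.3  55. ] L 41.0 88.0 dir 89.9
time: 25.25
tool_pos: [464.8, -3.0, 227.2]
ee_rot: [-0.0, 0.395, 0.919, -0.0]
ft_force: [0.4, -1.2, 0.1]
grip_width: 85.4
grasp_force: 0.0
time: 27.12
tool_pos: [464.7, -295.7, 226.0]
ee_rot: [0.0, 0.739, -0.674, -0.001]
ft_force: [-0.7, 0.7, -1.1]
grip_width: 85.3
grasp_force: 0.0
time: 27.38
tool_pos: [464.7, -294.5, 226.5]
ee_rot: [-0.0, 0.737, -0.675, -0.0]
ft_force: [0.3, -0.1, -0.7]
grip_width: 85.7
grasp_force: 0.0
```

View pics/w12.png

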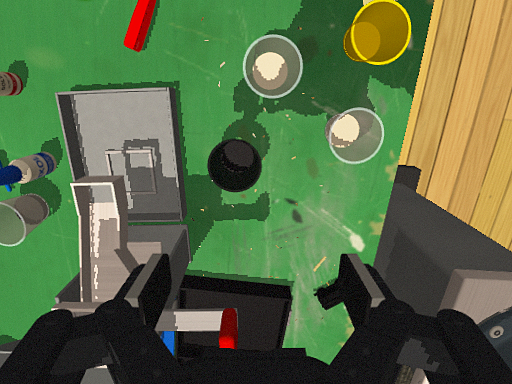

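The view (up = -y) shows the two clear cups at (273,66) and (356,135), and the black look-alike at (235,165). The tray's outer corners are (57,93), (178,87) and (186,218). The seat's square is (106,152), (153,148), (156,193) and (110,197), and the hood's end is at (73..123,182).

```bash
python3 - <<'E'
from h import *; import pickle
pp=pickle.load(open('pics/w12.pkl','rb'))
f=lambda q,z:onz(pp,q,z).round(1)[:,:2].tolist()
print('tray corners',f([(57,93),(178,87),(186,218)],26))
print('seat',f([(106,152),(153,148),(156,193),(110,197)],7),np.mean(f([(106,152),(153,148),(156,193),(110,197)],7),0))
print('hood top end',f([(71,180),(122,177),(125,184),(74,188)],95))
print('cup1 rim',f([(273,66)],55),'foot',f([(269,67)],10),'cup2 rim',f([(356,135)],55),'foot',f([(345,130)],10))
print('black rim',f([(234,165)],55),'grip top',f([(231,310)],183))
im=cv2.imread('pics/w12.png'); cv2.imwrite('pics/c2.png',cv2.resize(im[70:320,30:290],(624,600),interpolation=cv2.INTER_CUBIC))
E
```

```text
tray corners [[679.6, -364.6], [550.2, -379.5], [539.6, -233.3]]
seat [[639.3, -300.7], [583.3, -309.9], [580.7, -254.7], [638.3, -244.5]] [ 610.4  -277.45]
hood top end [[630.6, -292.2], [583.0, -299.0], [580.7, -292.6], [628.6, -284.8]]
cup1 rim [[456.1, -405.1]] foot [[457.9, -407.8]] cup2 rim [[367.8, -349.7]] foot [[365.5, -349.7]]
black rim [[485.6, -308.9]] grip top [[475.0, -237.4]]
```

View pics/c2.png

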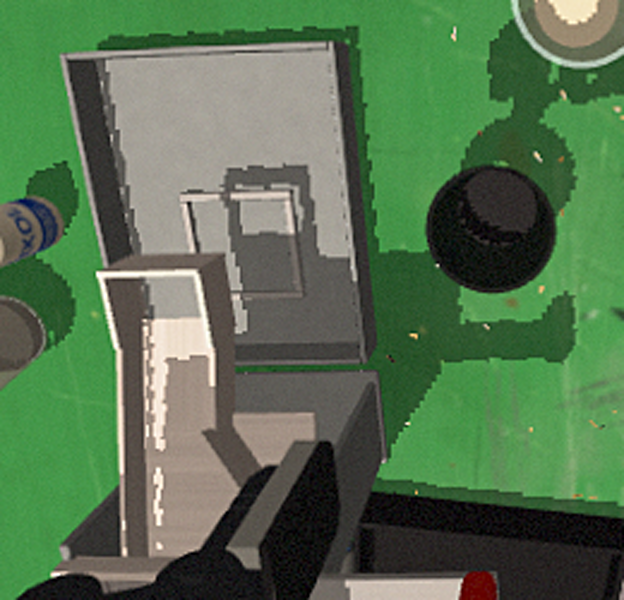

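```bash
I="python3 -m inch"
$I '[0.97,-0.43,-0.4,0,1, 0.97,-0.43,-0.4,0,1, 0.97,-0.43,-0.4,0,1, 0.97,-0.43,-0.4,0,1, 0.97,-0.43,-0.4,0,1]' >/dev/null
$I '[0.97,-0.43,-0.4,0,1, 0,0,0,0,1, 0,0,0,0,1]'
python3 snap.py wrist w13
```

```text
time: 28.42
tool_pos: [610.0, -358.8, 167.1]
ee_rot: [0.0, 0.738, -0.675, -0.0]
ft_force: [-0.6, 0.1, 0.4]
grip_width: 85.3
grasp_force: 0.0
```

View pics/w13.png

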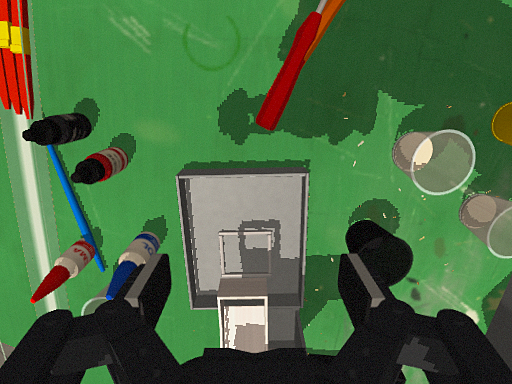

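The tray is straight below: seat corners at (220,232), (272,229) and (271,277), tray corners at (179,176), (310,173) and (303,307), and the hood's end edge (218..270,297).

```bash
python3 - <<'E'
from h import *; import pickle
pp=pickle.load(open('pics/w13.pkl','rb')); im=cv2.imread('pics/w13.png')
f=lambda q,z:onz(pp,q,z).round(1)[:,:2].tolist()
print('tray',f([(179,176),(310,173),(303,307),(190,310)],26))
print('seat',f([(220,232),(272,229),(271,277)],7))
print('hood',f([(218,298),(269,296)],95),f([(219,279),(269,277)],69))
s=ctrl.observe(); print(s['qpos'].round(2))
O=np.array([612.,-277]); 
cv2.imwrite('pics/c3.png',cv2.resize(im[165:355,170:320],None,fx=3.1,fy=3.1,interpolation=cv2.INTER_CUBIC))
E
```

```text
tray [[679.3, -365.7], [559.6, -379.1], [544.5, -229.8], [667.0, -214.9]]
seat [[640.3, -302.9], [586.2, -311.1], [581.0, -252.4]]
hood [[631.8, -288.4], [591.8, -293.9]] [[633.8, -288.0], [590.5, -293.9]]
[-0.53  0.59  0.33  1.31  0.   -2.19]
```

View pics/c3.png

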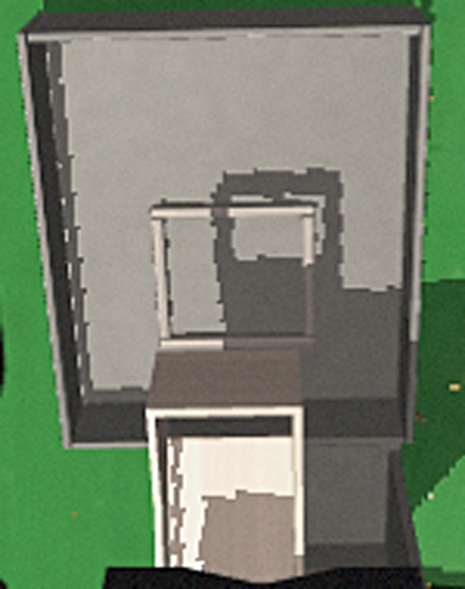

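The tray and seat are consistent: seat centre (610.6,-277.8), hopper yaw 0.10. Now I hover over cup A and locate its rim numerically.

```bash
I="python3 -m inch"
cat > cup.py <<'E'
import sys,pickle; from h import *
f=sys.argv[1]; X=np.array([float(sys.argv[2]),float(sys.argv[3]),float(sys.argv[4]) if len(sys.argv)>4 else 55.])
pp=pickle.load(open(f'pics/{f}.pkl','rb')); im=cv2.imread(f'pics/{f}.png'); g=cv2.cvtColor(im,cv2.COLOR_BGR2GRAY)
c=proj(pp,X)[0]; C=np.linalg.inv(pp[1]); r=pp[0]['fx']*28/(C@np.r_[X,1])[2]; print('expect',c.round(0),r.round(1))
h=cv2.HoughCircles(g,cv2.HOUGH_GRADIENT,1,6,param1=120,param2=12,minRadius=int(r*.88),maxRadius=int(r*1.12))
if h is not None:
    h=[k for k in h[0] if np.hypot(*(k[:2]-c))<60][:5]
    for k in h: print('rim',k.round(1),onz(pp,[k[:2]],X[2]).round(1))
hsv=cv2.cvtColor(im,cv2.COLOR_BGR2HSV); x0,y0=(c-1.3*r).clip(0).astype(int); x1,y1=(c+1.3*r).astype(int)
m=np.zeros_like(g); m[y0:y1,x0:x1]=cv2.bitwise_not(cv2.inRange(hsv,(40,90,40),(85,255,255)))[y0:y1,x0:x1]
cs=cv2.findContours(cv2.morphologyEx(m,cv2.MORPH_OPEN,np.ones((3,3))),0,1)[0]
if cs:
    k=max(cs,key=cv2.contourArea); q=cv2.minEnclosingCircle(k); print('nongreen',np.round(q[0],1),round(q[1],1),onz(pp,[q[0]],X[2]).round(1))
w=np.zeros_like(g); w[y0:y1,x0:x1]=cv2.inRange(hsv,(5,15,175),(35,90,255))[y0:y1,x0:x1]
cs=cv2.findContours(w,0,1)[0]
if cs:
    k=max(cs,key=cv2.contourArea); q=cv2.minEnclosingCircle(k); print('white',np.round(q[0],1),round(q[1],1),onz(pp,[q[0]],X[2]-45).round(1))
E
python3 cup.py w12 456 -405; python3 cup.py w12 368 -350; python3 cup.py w13 456 -405
$I '[-0.87,-0.27,0,0.07,1, -0.87,-0.27,0,0,1, -0.87,-0.27,0,0,1, -0.87,-0.27,0,0,1, -0.87,-0.27,0,0,1]' >/dev/null
$I '[-0.87,-0.27,0,0,1, -0.87,-0.27,0,0,1, 0,0,0,0,1, 0,0,0,0,1]'
python3 snap.py wrist w14; python3 cup.py w14 456 -405
```

```text
expect [273.  66.] 30.8
rim [271.5  67.5  30.1] [[ 457.3 -403.7   55. ]]
nongreen [272.2  66. ] 32.3 [[ 456.8 -405.    55. ]]
white [269.7  65. ] 15.2 [[ 457.4 -409.8   10. ]]
expect [356. 135.] 28.6
rim [358.5 132.5  25.7] [[ 365.8 -352.4   55. ]]
rim [352.5 132.5  28.1] [[ 371.7 -351.8   55. ]]
rim [355.5 138.5  27. ] [[ 367.6 -346.3   55. ]]
nongreen [350.6 129.9] 34.4 [[ 374.  -354.1   55. ]]
white [344.5 128.5] 14.9 [[ 366.4 -351.3   10. ]]
expect [444. 163.] 34.8
rim [445.5 164.5  33. ] [[ 454.4 -403.6   55. ]]
rim [437.5 157.5  34.1] [[ 463.  -408.6   55. ]]
rim [444.5 156.5  30.8] [[ 457.2 -410.    55. ]]
rim [439.5 163.5  31.9] [[ 459.8 -403.9   55. ]]
nongreen [435.2 154.8] 40.4 [[ 465.6 -410.6   55. ]]
white [420. 154.] 18.8 [[ 452.  -403.8   10. ]]
time: 29.6
tool_pos: [458.2, -406.9, 167.3]
ee_rot: [-0.0, 0.742, -0.671, 0.0]
ft_force: [0.3, 0.2, 0.6]
grip_width: 85.4
grasp_force: 0.0
expect [256. 202.] 33.2
rim [253.5 201.5  30.9] [[ 457.9 -405.4   55. ]]
rim [253.5 195.5  36.4] [[ 458.5 -410.7   55. ]]
nongreen [255.  199.1] 33.6 [[ 456.9 -407.7   55. ]]
white [255.5 185. ] 18.3 [[ 456.2 -406.6   10. ]]
```

```bash
I="python3 -m inch"
$I '[-0.04,0,-0.95,0,1, 0,0,-0.95,0,1, 0,0,-0.95,0,1, 0,0,-0.95,0,1, 0,0,-0.6,0,1]'
$I '[0,0,-0.25,0,1, 0,0,0,0,-1, 0,0,0,0,-1, 0,0,0,0,-1, 0,0,0,0,-1]' 25
$I '[0,0,0.3,0,-1, 0,0,0.6,0,-1, 0,0,0.2,0,-1, 0,0,0,0,-1]'
```

```text
time: 30.28
tool_pos: [457.4, -406.1, 55.7]
ee_rot: [-0.0, 0.742, -0.67, -0.001]
ft_force: [0.3, -0.5, -0.5]
grip_width: 85.6
grasp_force: 0.0
time: 30.9
tool_pos: [457.7, -407.1, 51.9]
ee_rot: [-0.0, 0.742, -0.671, 0.001]
ft_force: [-0.3, -0.1, 6.0]
grip_width: 53.5
grasp_force: 26.2
time: 31.4
tool_pos: [457.4, -407.0, 79.1]
ee_rot: [-0.0, 0.742, -0.671, 0.001]
ft_force: [0.0, 0.0, -1.5]
grip_width: 53.2
grasp_force: 26.4
```

```bash
I="python3 -m inch"
$I '[0.6,0.2,0.6,0,-1, 0.9,0.35,0,0,-1, 0.9,0.35,0,0,-1, 0.9,0.35,0,0,-1, 0.9,0.35,0,0,-1]' >/dev/null
$I '[0.9,0.35,0,0,-1, 0.9,0.35,0,0,-1, 0.4,0.2,0,0,-1, 0,0,0,0,-1, 0,0,0,0,-1]'
python3 snap.py wrist w15; python3 cup.py w15 617 -345 98
python3 - <<'E'
from h import *; import pickle
im=cv2.imread('pics/w15.png'); cv2.imwrite('pics/c4.png',cv2.resize(im[100:384,100:420],None,fx=2.1,fy=2.1,interpolation=cv2.INTER_CUBIC))
E
```

```text
time: 32.65
tool_pos: [616.6, -344.2, 93.1]
ee_rot: [0.0, 0.742, -0.671, -0.0]
ft_force: [-0.2, -0.5, 0.7]
grip_width: 53.7
grasp_force: 26.5
expect [252. 282.] 60.1
rim [254.5 267.5  58.5] [[ 616.5 -353.2   98. ]]
rim [252.5 292.5  59.8] [[ 616.1 -339.4   98. ]]
rim [255.5 274.5  55.4] [[ 615.7 -349.5   98. ]]
rim [258.5 292.5  59.8] [[ 613.3 -339.7   98. ]]
rim [246.5 291.5  62. ] [[ 619.  -339.7   98. ]]
nongreen [250.5 281.5] 109.6 [[ 617.6 -345.5   98. ]]
white [209.3 225.4] 35.5 [[ 643.5 -351.1   53. ]]
```

```bash
I="python3 -m inch"
$I '[0,0,-0.6,0,-1, 0,0,-0.44,0,-1, 0,0,-0.2,0,-1, 0,0,0,0,-1]'
$I '[-0.06,0.55,0,0,-1, -0.06,0.55,0,0,-1, -0.06,0.55,0,0,-1, -0.03,0.5,0,0,-1, -0.03,0.51,0,0,-1]'
$I '[0,0,0,0,-1]'
$I '[0,0,-0.1,0,-1, 0,0,-0.1,0,-1, 0,0,-0.06,0,-1, 0,0,0,0,-1]'
```

```text
time: 33.2
tool_pos: [616.8, -344.1, 61.6]
ee_rot: [0.0, 0.742, -0.671, -0.001]
ft_force: [-0.2, -0.3, -1.5]
grip_width: 53.2
grasp_force: 26.5
time: 33.83
tool_pos: [611.2, -276.6, 62.6]
ee_rot: [-0.0, 0.742, -0.67, 0.0]
ft_force: [0.7, 0.1, -0.8]
grip_width: 53.5
grasp_force: 26.5
time: 33.95
tool_pos: [611.2, -276.6, 62.5]
ee_rot: [-0.0, 0.742, -0.67, -0.0]
ft_force: [0.4, -0.2, -0.5]
grip_width: 53.5
grasp_force: 26.5
time: 34.45
tool_pos: [611.0, -277.9, 55.6]
ee_rot: [0.0, 0.742, -0.671, -0.0]
ft_force: [-0.2, 0.2, 0.1]
grip_width: 53.6
grasp_force: 26.5
```

```bash
I="python3 -m inch"
$I '[0,0,0,0,0.5, 0,0,0,0,0.5, 0.08,-0.8,0,0,0.5, 0.08,-0.8,0,0,0.5, 0.08,-0.8,0,0,0.5]'
$I '[0,0,0.92,-1,0.5, 0,0,0.92,-1,0.5, 0,0,0.92,-1,0.5, 0,0,0.92,-1,0.5, 0,0,0.92,-1,0.5]' >/dev/null
$I '[0,0,0.92,-1,0.5, 0,0,0.92,-1,0.5, 0,0,0.92,-1,0.5, -0.93,0.96,0,-1,0.5, -0.93,0.96,0,0,0.5]' >/dev/null
$I '[-0.93,0.96,0,0,0.5, -0.93,0.96,0,0,0.5, -0.93,0.96,0,0,0.5, -0.93,0.96,0,0,0.5, 0,0,0,0,0.5]'
python3 snap.py wrist w16; python3 snap.py top top2
cat > red.py <<'E'
import sys,pickle; from h import *
f=sys.argv[1]; z=float(sys.argv[2]); pp=pickle.load(open(f'pics/{f}.pkl','rb')); hsv=cv2.cvtColor(cv2.imread(f'pics/{f}.png'),cv2.COLOR_BGR2HSV)
m=cv2.inRange(hsv,(0,150,60),(8,255,255))|cv2.inRange(hsv,(172,150,60),(180,255,255))
for c in cv2.findContours(m,0,1)[0]:
    if cv2.contourArea(c)<60: continue
    r=cv2.minAreaRect(c); P=onz(pp,cv2.boxPoints(r),z); x,y,w,h=cv2.boundingRect(c); v=hsv[...,2][y:y+h,x+w//2]
    print(r,P.round(0)[:,:2].tolist(),P.mean(0).round(1),'bb',x,y,w,h,'V',v[::3])
E
python3 red.py w16 183
python3 - <<'E'
from h import *; import pickle
pp=pickle.load(open('pics/w16.pkl','rb')); print('expected grip top',proj(pp,[[477,-194,183],[472,-178,183],[472,-210,183],[472,-194,147]]).round(0).tolist())
E
```

```text
time: 35.08
tool_pos: [617.3, -339.6, 55.9]
ee_rot: [-0.0, 0.742, -0.671, 0.0]
ft_force: [-0.5, 0.0, -0.3]
grip_width: 64.0
grasp_force: 0.0
time: 36.95
tool_pos: [476.6, -193.5, 240.6]
ee_rot: [0.0, -0.05, 0.999, -0.0]
ft_force: [0.7, -0.3, 0.0]
grip_width: 64.5
grasp_force: 0.0
((47.54590606689453, 227.89511108398438), (81.76704406738281, 14.14317798614502), 23.629377365112305) [[487.0, -364.0], [477.0, -358.0], [496.0, -307.0], [507.0, -312.0]] [ 491.9 -335.3  183. ] bb 9 212 79 37 V [175 183  89  98 228 225 255 255 208 183 177 181 189]
((254.0, 216.0), (30.0, 46.0), 90.0) [[459.0, -211.0], [456.0, -182.0], [478.0, -179.0], [481.0, -210.0]] [ 468.6 -195.3  183. ] bb 231 201 47 31 V [132 130 130 135 131 145 175 255 254 253 239]
expected grip top [[255.0, 228.0], [279.0, 223.0], [231.0, 219.0], [255.0, 203.0]]
```

```bash
I="python3 -m inch"
$I '[0,-0.05,-0.8,0,0.5, 0,0,-0.8,0,0.5, 0,0,-0.7,0,0.5, 0,0,-0.45,0,0.5, 0,0,0,0,0.5]'
$I '[0,0,0,0,-1, 0,0,0,0,-1, 0,0,0,0,-1]' 30
$I '[-0.27,-0.027,0,0,-1, -0.27,-0.027,0,0,-1, -0.27,-0.027,0,0,-1, -0.27,-0.027,0,0,-1, 0,0,0,0,-1]'
$I '[0,0,0,0,-1, 0,0,0,0,-1]'
python3 snap.py top top3; python3 snap.py side side3
```

```text
time: 37.67
tool_pos: [477.7, -195.4, 170.4]
ee_rot: [-0.001, -0.05, 0.999, 0.0]
ft_force: [-1.3, -0.9, 0.2]
grip_width: 64.1
grasp_force: 0.0
time: 38.05
tool_pos: [478.0, -194.0, 172.1]
ee_rot: [0.001, -0.051, 0.999, 0.001]
ft_force: [-0.5, 5.0, 4.4]
grip_width: 31.6
grasp_force: 31.5
time: 38.67
tool_pos: [450.5, -197.0, 172.0]
ee_rot: [0.001, -0.05, 0.999, 0.0]
ft_force: [-2.4, 5.9, 7.0]
grip_width: 31.5
grasp_force: 31.8
time: 38.92
tool_pos: [450.7, -197.0, 172.0]
ee_rot: [0.0, -0.051, 0.999, 0.0]
ft_force: [-2.1, 4.8, 7.7]
grip_width: 31.4
grasp_force: 31.9
```

```bash
I="python3 -m inch"
$I '[0,0,0,0,0.5, 0,0,0,0,0.5, 0,0,0.9,0,0.5, 0,0,0.9,0,0.5, 0,0,0.9,0.5,0.5]'
$I '[0.93,-0.96,0,1,0.5, 0.93,-0.96,0,1,0.5, 0.93,-0.96,0,1,0.5, 0.93,-0.96,0,1,0.5, 0.93,-0.96,0,1,0.5]' >/dev/null
$I '[0.95,-0.93,0,1,0.5, 0.95,0,0,1,0.5, 0,0,0,1,0.5, 0,0,0,0.5,0.5, 0,0,0,0,0.5]'
python3 snap.py wrist w17; python3 snap.py top top4
python3 - <<'E'
from h import *; import pickle
def orange(f,roi):
    x,y,w,h=roi; hsv=cv2.cvtColor(cv2.imread(f'pics/{f}.png'),cv2.COLOR_BGR2HSV)[y:y+h,x:x+w]
    m=cv2.inRange(hsv,(3,110,90),(17,255,255)); n,l,s,c=cv2.connectedComponentsWithStats(m)
    return [(s[i,4],(c[i]+[x,y]).round(0).tolist()) for i in range(1,n) if s[i,4]>2]
pt=pickle.load(open('pics/top4.pkl','rb')); pw=pickle.load(open('pics/w17.pkl','rb'))
for f in('top0','top2','top4'): print(f,orange(f,(285,135,50,60)))
print('w17',orange('w17',(150,150,220,234)), 'lanes at',proj(pw,[[606,-180,165],[585,-182,165],[563,-185,165],[610.6,-278,12]]).round(0).tolist())
E
```

```text
time: 39.65
tool_pos: [450.7, -197.8, 239.3]
ee_rot: [-0.0, -0.095, 0.996, -0.0]
ft_force: [0.7, -0.5, 0.1]
grip_width: 64.2
grasp_force: 0.0
time: 40.9
tool_pos: [614.5, -341.1, 238.2]
ee_rot: [0.0, 0.742, -0.671, -0.0]
ft_force: [-0.6, -0.5, -0.2]
grip_width: 63.7
grasp_force: 0.0
top0 [(np.int32(15), [302.0, 156.0]), (np.int32(14), [302.0, 162.0]), (np.int32(12), [303.0, 168.0]), (np.int32(5), [309.0, 193.0])]
top2 [(np.int32(11), [301.0, 155.0])]
top4 [(np.int32(14), [302.0, 162.0]), (np.int32(5), [325.0, 160.0]), (np.int32(12), [303.0, 168.0])]
w17 [(np.int32(6), [241.0, 212.0]), (np.int32(4), [245.0, 211.0]), (np.int32(61), [246.0, 217.0]), (np.int32(106), [258.0, 220.0])] lanes at [[245.0, 381.0], [268.0, 381.0], [293.0, 380.0], [252.0, 217.0]]
```

Two orange balls lie in the cup (246,217) and (258,220), and the far lane is empty. I take cup A to the bay.

```bash
I="python3 -m inch"
$I '[0.1,0,-0.95,0,0.6, 0,0,-0.95,0,0.6, 0,0,-0.95,0,0.6, 0,0,-0.95,0,0.6, 0,0,-0.95,0,0.6]' >/dev/null
$I '[0,0,-0.95,0,0.6, 0,0,-0.95,0,0.6, 0,0,-0.65,0,0.6, 0,0,0,0,0.6]'
$I '[-0.06,0.55,0,0,0.6, -0.06,0.55,0,0,0.6, -0.06,0.55,0,0,0.6, -0.04,0.5,0,0,0.6, -0.03,0.37,0,0,0.6]'
$I '[0,0,0,0,-1, 0,0,0,0,-1, 0,0,0,0,-1, 0,0,0,0,-1]' 25
$I '[0,0,0.14,0,-1, 0,0,0.14,0,-1, 0,0,0,0,-1]'
```

```text
time: 42.12
tool_pos: [616.2, -340.6, 54.9]
ee_rot: [0.0, 0.742, -0.671, -0.001]
ft_force: [-0.0, -0.1, 0.7]
grip_width: 68.5
grasp_force: 0.0
time: 42.75
tool_pos: [610.7, -276.8, 56.4]
ee_rot: [-0.0, 0.742, -0.67, 0.0]
ft_force: [-0.5, 0.4, 0.0]
grip_width: 68.4
grasp_force: 0.0
time: 43.25
tool_pos: [610.9, -278.1, 56.8]
ee_rot: [-0.0, 0.742, -0.671, 0.0]
ft_force: [-2.1, 2.2, 5.4]
grip_width: 53.9
grasp_force: 25.2
time: 43.62
tool_pos: [610.8, -278.2, 63.4]
ee_rot: [-0.0, 0.742, -0.671, 0.0]
ft_force: [-0.3, 0.1, -1.3]
grip_width: 53.4
grasp_force: 26.4
```

```bash
I="python3 -m inch"
$I '[0.03,-0.4,0,0,-1, 0.06,-0.6,0,0,-1, 0.06,-0.6,0,0,-1, 0.06,-0.6,0,0,-1, 0.05,-0.5,0,0,-1]'
$I '[0,0,0.5,-0.5,-1, 0,0,0.9,-1,-1, 0,0,0.95,-1,-1, 0,0,0.95,-1,-1, 0,0,0.95,-1,-1]' >/dev/null
$I '[0,0,0.95,-1,-1, 0,0,0.95,-1,-1, 0,0,0.95,-1,-1, 0,0,0.95,-1,-1, 0,0,0.95,-1,-1]'
$I '[-0.25,0.6,0,-0.3,-1, -0.4,0.97,0,0,-1, -0.4,0.97,0,0,-1, -0.4,0.97,0,0,-1, -0.4,0.97,0,0,-1]' >/dev/null
$I '[-0.4,0.97,0,0,-1, -0.4,0.97,0,0,-1, -0.4,0.97,0,0,-1, -0.4,0.97,0,0,-1, -0.4,0.97,0,0,-1]'
$I '[-0.4,0.97,0,0,-1, -0.3,0.6,0,0,-1, 0,0,0,0,-1]'
```

```text
time: 44.25
tool_pos: [617.1, -346.8, 63.0]
ee_rot: [-0.0, 0.742, -0.671, 0.0]
ft_force: [-0.2, 0.2, -1.3]
grip_width: 53.4
grasp_force: 26.4
time: 45.5
tool_pos: [617.0, -345.8, 288.9]
ee_rot: [-0.0, -0.004, 1.0, -0.0]
ft_force: [0.5, 0.0, -0.3]
grip_width: 53.1
grasp_force: 26.6
time: 46.75
tool_pos: [520.6, -111.7, 288.3]
ee_rot: [0.0, 0.019, 1.0, -0.0]
ft_force: [0.7, 1.0, -1.2]
grip_width: 53.4
grasp_force: 26.6
time: 47.12
tool_pos: [503.2, -72.4, 288.5]
ee_rot: [0.0, 0.019, 1.0, -0.0]
ft_force: [0.3, 0.2, -1.4]
grip_width: 53.6
grasp_force: 26.6
```

```bash
I="python3 -m inch"
$I '[0.12,0.1,-0.9,0,-1, 0,0,-0.95,0,-1, 0,0,-0.95,0,-1, 0,0,-0.95,0,-1, 0,0,-0.95,0,-1]' >/dev/null
$I '[0,0,-0.95,0,-1, 0,0,-0.95,0,-1, 0,0,-0.95,0,-1, 0,0,-0.95,0,-1, 0,0,-0.5,0,-1]'
$I '[0,0,-0.12,0,-1, 0,0,0,0,-1]'
$I '[0,0,0,0,0.6, 0,0,0,0,0.6, 0,0,0.5,0,0.6, 0,0,0.9,0,0.6, 0,0,0.9,0,0.6]'
$I '[0,0,0.9,0,0.6, -0.8,0,0.9,0,0.6, -0.8,0,0.9,0,0.6, -0.8,0,0.9,0,0.6, -0.4,-0.3,0.9,0,0.6]'
python3 snap.py wrist w18; python3 snap.py top top5
python3 cup.py w18 507 -70 59; python3 red.py w18 183
python3 - <<'E'
from h import *
hsv=cv2.cvtColor(cv2.imread('pics/w18.png'),cv2.COLOR_BGR2HSV); m=cv2.inRange(hsv,(3,110,90),(17,255,255)); n,l,s,c=cv2.connectedComponentsWithStats(m)
print([(s[i,4],c[i].round(0).tolist()) for i in range(1,n) if s[i,4]>15])
E
```

```text
time: 48.38
tool_pos: [506.3, -71.1, 61.9]
ee_rot: [-0.001, 0.02, 1.0, -0.0]
ft_force: [-0.5, 0.1, -1.3]
grip_width: 53.2
grasp_force: 26.6
time: 48.62
tool_pos: [506.8, -70.6, 60.5]
ee_rot: [0.0, 0.02, 1.0, -0.0]
ft_force: [0.7, 0.4, -0.1]
grip_width: 53.4
grasp_force: 26.6
time: 49.25
tool_pos: [506.5, -70.4, 119.2]
ee_rot: [0.0, 0.019, 1.0, -0.0]
ft_force: [0.3, 0.1, -0.7]
grip_width: 68.0
grasp_force: 0.0
time: 49.88
tool_pos: [435.4, -77.6, 232.0]
ee_rot: [0.001, 0.019, 1.0, -0.0]
ft_force: [0.2, -0.7, 0.0]
grip_width: 68.3
grasp_force: 0.0
expect [264. 242.] 25.2
rim [263.5 238.5  25.2] [[502.8 -70.9  59. ]]
rim [264.5 246.5  25.2] [[512.8 -70.   59. ]]
nongreen [263.5 241. ] 45.6 [[505.9 -71.   59. ]]
white [258.2 227.6] 15.8 [[510.2 -76.4  14. ]]
((14.037727355957031, 288.3679504394531), (32.69180679321289, 14.148136138916016), 15.945395469665527) [[476.0, -268.0], [464.0, -261.0], [472.0, -239.0], [483.0, -245.0]] [ 473.7 -253.1  183. ] bb 0 278 31 20 V [116  89 242 233 244 255 255]
((89.63310241699219, 244.1313934326172), (31.13819122314453, 63.38637924194336), 83.2901611328125) [[430.0, -208.0], [426.0, -165.0], [449.0, -167.0], [454.0, -212.0]] [ 439.8 -187.8  183. ] bb 59 226 62 37 V [161 135 133 134 143 137 164 242 253 254 254 255  87]
[(np.int32(33), [497.0, 115.0]), (np.int32(364), [472.0, 160.0]), (np.int32(395), [508.0, 165.0]), (np.int32(836), [494.0, 160.0]), (np.int32(38), [260.0, 217.0]), (np.int32(133), [268.0, 227.0]), (np.int32(141), [471.0, 260.0])]
```

```bash
I="python3 -m inch"
$I '[-0.245,-0.99,0,0.89,1, -0.245,-0.99,0,0.89,1, -0.245,-0.99,0,0.89,1, -0.245,-0.99,0,0.89,1, -0.245,-0.99,0,0.89,1]' >/dev/null
$I '[-0.245,-0.99,0,0.89,1, -0.245,-0.99,0,0.89,1, -0.245,-0.99,-0.4,0.89,1, -0.245,-0.99,-0.7,0.89,1, -0.245,-0.99,-0.7,0.89,1]' >/dev/null
$I '[-0.245,-0.99,-0.7,0.88,1, 0,0,0,0,1, 0,0,0,0,1]'
python3 snap.py wrist w19; python3 cup.py w19 368 -350
```

```text
time: 51.6
tool_pos: [369.2, -349.7, 167.9]
ee_rot: [-0.0, 0.74, -0.673, -0.0]
ft_force: [-0.2, -0.7, -0.5]
grip_width: 85.7
grasp_force: 0.0
expect [255. 199.] 33.3
rim [255.5 198.5  29.7] [[ 367.4 -350.9   55. ]]
rim [252.5 191.5  36.4] [[ 370.5 -356.8   55. ]]
rim [258.5 204.5  34.2] [[ 364.4 -345.8   55. ]]
nongreen [254.2 191.8] 39.4 [[ 369.1 -356.7   55. ]]
white [256.1 182.7] 18.4 [[ 366.7 -351.6   10. ]]
```

```bash
I="python3 -m inch"
$I '[-0.08,-0.07,-0.95,0.03,1, 0,0,-0.95,0,1, 0,0,-0.95,0,1, 0,0,-0.95,0,1, 0,0,-0.6,0,1]'
$I '[0,0,-0.26,0,1, 0,0,0,0,-1, 0,0,0,0,-1, 0,0,0,0,-1, 0,0,0,0,-1]' 25
$I '[0,0,0.4,0,-1, 0,0,0.7,0,-1, 0,0,0.4,0,-1, 0,0,0,0,-1]'
```

```text
time: 52.28
tool_pos: [367.4, -351.2, 57.4]
ee_rot: [-0.0, 0.742, -0.67, 0.0]
ft_force: [0.7, 0.2, 1.0]
grip_width: 85.2
grasp_force: 0.0
time: 52.9
tool_pos: [367.6, -352.4, 52.1]
ee_rot: [-0.0, 0.742, -0.67, 0.001]
ft_force: [-0.1, 0.5, 6.5]
grip_width: 53.2
grasp_force: 25.6
time: 53.4
tool_pos: [367.4, -352.3, 89.5]
ee_rot: [-0.0, 0.742, -0.67, 0.001]
ft_force: [-0.7, -0.4, -0.2]
grip_width: 53.4
grasp_force: 26.4
```

```bash
I="python3 -m inch"
$I '[0,0,0.75,0,-1, 0.4,-0.1,0.75,0,-1, 0.96,0,0,0,-1, 0.96,0,0,0,-1, 0.96,0,0,0,-1]' >/dev/null
$I '[0.96,0,0,0,-1, 0.96,0,0,0,-1, 0.96,0.05,0,0,-1, 0.96,0.1,0,0,-1, 0.96,0.1,0,0,-1]' >/dev/null
$I '[0.96,0.1,0,0,-1, 0.94,0.06,0,0,-1, 0,0,-0.6,0,-1, 0,0,-0.7,0,-1, 0,0,0,0,-1]'
```

```text
time: 55.28
tool_pos: [614.3, -343.5, 90.9]
ee_rot: [0.001, 0.742, -0.67, -0.002]
ft_force: [0.3, -0.3, -0.7]
grip_width: 53.3
grasp_force: 26.6
```

```bash
I="python3 -m inch"
$I '[0.1,0,-0.6,0,-1, 0,0,-0.4,0,-1, 0,0,-0.15,0,-1, 0,0,0,0,-1]'
```

```text
time: 55.78
tool_pos: [618.9, -344.1, 64.6]
ee_rot: [0.0, 0.742, -0.67, -0.0]
ft_force: [1.3, 0.5, -0.8]
grip_width: 53.3
grasp_force: 26.6
```

```bash
I="python3 -m inch"
$I '[0,0,-0.09,0,-1, 0,0,0,0,-1]'
$I '[-0.08,0.55,0,0,-1, -0.08,0.55,0,0,-1, -0.06,0.55,0,0,-1, -0.05,0.5,0,0,-1, -0.05,0.51,0,0,-1]'
$I '[0,0,0,0,-1]'
$I '[0,0,-0.1,0,-1, 0,0,-0.1,0,-1, 0,0,-0.06,0,-1, 0,0,0,0,-1]'
```

```text
time: 56.02
tool_pos: [619.1, -344.2, 62.8]
ee_rot: [-0.0, 0.742, -0.67, 0.0]
ft_force: [-0.2, 0.1, -1.2]
grip_width: 53.5
grasp_force: 26.6
time: 56.65
tool_pos: [611.0, -276.6, 62.8]
ee_rot: [-0.0, 0.743, -0.67, 0.0]
ft_force: [0.8, -1.2, -0.7]
grip_width: 53.1
grasp_force: 26.6
time: 56.78
tool_pos: [611.1, -276.5, 62.8]
ee_rot: [-0.0, 0.743, -0.67, -0.0]
ft_force: [0.7, -0.8, -0.2]
grip_width: 53.1
grasp_force: 26.6
time: 57.28
tool_pos: [610.9, -277.9, 55.8]
ee_rot: [0.0, 0.742, -0.67, -0.0]
ft_force: [-0.2, 0.2, -0.5]
grip_width: 53.2
grasp_force: 26.6
```

```bash
I="python3 -m inch"
$I '[0,0,0,0,0.5, 0,0,0,0,0.5, 0.08,-0.8,0,0,0.5, 0.08,-0.8,0,0,0.5, 0.08,-0.8,0,0,0.5]'
$I '[0,0,0.92,-1,0.5, 0,0,0.92,-1,0.5, 0,0,0.92,-1,0.5, 0,0,0.92,-1,0.5, 0,0,0.92,-1,0.5]' >/dev/null
$I '[0,0,0.92,-1,0.5, 0,0,0.92,-1,0.5, 0,0,0.92,-1,0.5, -0.953,0.8,0,-1,0.5, -0.953,0.8,0,0,0.5]' >/dev/null
$I '[-0.953,0.81,0,0,0.5, -0.953,0.81,0,0,0.5, -0.953,0.81,0,0,0.5, -0.953,0.81,0,0,0.5, -0.953,0.81,0,0,0.5]' >/dev/null
$I '[0,0,0,0,0.5, 0,0,0,0,0.5]'
python3 snap.py wrist w20; python3 red.py w20 183
```

```text
time: 57.9
tool_pos: [617.2, -339.6, 56.2]
ee_rot: [-0.0, 0.742, -0.67, 0.0]
ft_force: [0.6, -0.1, -0.6]
grip_width: 64.5
grasp_force: 0.0
time: 60.02
tool_pos: [451.0, -197.4, 240.5]
ee_rot: [0.001, -0.051, 0.999, -0.0]
ft_force: [-0.8, -0.4, 1.1]
grip_width: 63.6
grasp_force: 0.0
((52.41123962402344, 244.71302795410156), (80.38462829589844, 14.2307710647583), 22.61986541748047) [[475.0, -366.0], [465.0, -360.0], [483.0, -309.0], [494.0, -314.0]] [ 479.3 -337.5  183. ] bb 15 229 77 36 V [166 176  94 101 221 218 255 255 184 170 168 178]
((255.0, 214.5), (29.0, 46.0), 90.0) [[433.0, -214.0], [430.0, -185.0], [450.0, -182.0], [454.0, -213.0]] [ 441.8 -198.7  183. ] bb 232 200 47 30 V [116 119 124 128 126 158 177 255 252 249]
```

```bash
I="python3 -m inch"
$I '[0,0.02,-0.8,0,0.5, 0,0,-0.8,0,0.5, 0,0,-0.7,0,0.5, 0,0,-0.43,0,0.5, 0,0,0,0,0.5]'
$I '[0,0,0,0,-1, 0,0,0,0,-1, 0,0,0,0,-1]' 30
$I '[-0.22,-0.022,0,0,-1, -0.22,-0.022,0,0,-1, -0.22,-0.022,0,0,-1, -0.2,-0.02,0,0,-1, 0,0,0,0,-1]'
$I '[0,0,0,0,-1, 0,0,0,0,-1, 0,0,0,0,-1, 0,0,0,0,-1]'
python3 snap.py top top6
python3 - <<'E'
from h import *
hsv=cv2.cvtColor(cv2.imread('pics/top6.png'),cv2.COLOR_BGR2HSV)[135:195,285:335]; m=cv2.inRange(hsv,(3,110,90),(17,255,255)); n,l,s,c=cv2.connectedComponentsWithStats(m)
print([(s[i,4],(c[i]+[285,135]).round(0).tolist()) for i in range(1,n) if s[i,4]>2])
E
```

```text
time: 60.7
tool_pos: [450.3, -196.1, 171.2]
ee_rot: [-0.001, -0.051, 0.999, 0.0]
ft_force: [0.9, 0.3, -0.0]
grip_width: 63.9
grasp_force: 0.0
time: 61.08
tool_pos: [450.9, -196.7, 172.7]
ee_rot: [0.001, -0.051, 0.999, -0.001]
ft_force: [-0.6, -5.7, 2.5]
grip_width: 31.4
grasp_force: 32.4
time: 61.7
tool_pos: [429.3, -199.1, 172.7]
ee_rot: [0.001, -0.051, 0.999, -0.001]
ft_force: [0.9, -7.6, 2.8]
grip_width: 31.3
grasp_force: 32.4
time: 62.2
tool_pos: [429.3, -199.1, 172.8]
ee_rot: [0.001, -0.051, 0.999, -0.001]
ft_force: [-0.4, -6.2, 3.6]
grip_width: 31.8
grasp_force: 32.5
[(np.int32(17), [325.0, 160.0]), (np.int32(12), [303.0, 168.0])]
```

```bash
I="python3 -m inch"
$I '[0.35,0.035,0,0,-1, 0.45,0.045,0,0,-1, 0.5,0.05,0,0,-1, 0.4,0.04,0,0,-1, 0.25,0.025,0,0,-1]'
$I '[0.02,0,0,0,-1, 0,0,0,0,-1]'
```

```text
time: 62.88
tool_pos: [478.1, -193.8, 172.7]
ee_rot: [0.0, -0.051, 0.999, -0.001]
ft_force: [-2.3, -4.8, 5.9]
grip_width: 31.4
grasp_force: 32.8
time: 63.12
tool_pos: [478.7, -193.7, 172.7]
ee_rot: [0.001, -0.051, 0.999, -0.001]
ft_force: [0.9, -4.4, 4.8]
grip_width: 31.2
grasp_force: 32.7
```

```bash
I="python3 -m inch"
$I '[0.06,0.006,0,0,-1, 0.06,0.006,0,0,-1, 0,0,0,0,-1]'
```

```text
time: 63.5
tool_pos: [478.9, -193.7, 172.6]
ee_rot: [-0.002, -0.051, 0.999, -0.001]
ft_force: [-11.5, -7.4, 13.7]
grip_width: 31.1
grasp_force: 33.7
```

```bash
I="python3 -m inch"
$I '[-0.04,0,0,0,0.5, 0,0,0,0,0.5, 0,0,0.9,0,0.5, 0,0,0.9,0,0.5, 0,0,0.9,0.5,0.6]' >/dev/null
$I '[0.93,-0.98,0,1,0.6, 0.93,-0.98,0,1,0.6, 0.93,-0.98,0,1,0.6, 0.93,-0.98,0,1,0.6, 0.93,-0.98,0,1,0.6]' >/dev/null
$I '[0.86,-0.98,0,1,0.6, 0,0,0,1,0.6, 0,0,0,1,0.6, 0,0,0,0.5,0.6, 0,0,0,0,0.6]'
python3 snap.py wrist w21; python3 snap.py top top7
python3 - <<'E'
from h import *; import pickle
def orange(f,roi):
    x,y,w,h=roi; hsv=cv2.cvtColor(cv2.imread(f'pics/{f}.png'),cv2.COLOR_BGR2HSV)[y:y+h,x:x+w]
    m=cv2.inRange(hsv,(3,110,90),(17,255,255)); n,l,s,c=cv2.connectedComponentsWithStats(m)
    return [(s[i,4],(c[i]+[x,y]).round(0).tolist()) for i in range(1,n) if s[i,4]>2]
pw=pickle.load(open('pics/w21.pkl','rb'))
print(orange('top7',(230,135,105,90))); print(orange('w21',(150,100,220,284)),proj(pw,[[610.6,-278,12]]).round(0).tolist())
E
```

```text
time: 65.38
tool_pos: [617.9, -339.5, 238.9]
ee_rot: [-0.0, 0.742, -0.67, -0.0]
ft_force: [-0.5, 0.5, -0.1]
grip_width: 68.7
grasp_force: 0.0
[(np.int32(7), [325.0, 159.0]), (np.int32(9), [303.0, 168.0]), (np.int32(19), [267.0, 190.0])]
[(np.int32(3), [281.0, 103.0]), (np.int32(3), [272.0, 104.0]), (np.int32(3), [153.0, 126.0]), (np.int32(135), [247.0, 219.0]), (np.int32(9), [317.0, 345.0])] [[254.0, 215.0]]
```

```bash
I="python3 -m inch"
$I '[0,0,-0.95,0,0.6, 0,0,-0.95,0,0.6, 0,0,-0.95,0,0.6, 0,0,-0.95,0,0.6, 0,0,-0.95,0,0.6]' >/dev/null
$I '[0,0,-0.95,0,0.6, 0,0,-0.95,0,0.6, 0,0,-0.66,0,0.6, 0,0,0,0,0.6]'
$I '[-0.06,0.55,0,0,0.6, -0.06,0.55,0,0,0.6, -0.06,0.55,0,0,0.6, -0.04,0.5,0,0,0.6, -0.03,0.33,0,0,0.6]'
$I '[0,0,0,0,-1, 0,0,0,0,-1, 0,0,0,0,-1, 0,0,0,0,-1]' 25
$I '[0,0,0.14,0,-1, 0,0,0.14,0,-1, 0,0,0,0,-1]'
```

```text
time: 66.6
tool_pos: [617.1, -339.4, 55.4]
ee_rot: [0.0, 0.742, -0.67, -0.001]
ft_force: [0.0, 0.9, -0.2]
grip_width: 68.2
grasp_force: 0.0
time: 67.22
tool_pos: [611.5, -276.7, 56.9]
ee_rot: [-0.0, 0.743, -0.67, 0.0]
ft_force: [-0.0, -0.9, 0.1]
grip_width: 68.3
grasp_force: 0.0
time: 67.72
tool_pos: [611.8, -278.1, 57.4]
ee_rot: [-0.0, 0.742, -0.67, 0.0]
ft_force: [-0.9, 2.4, 8.0]
grip_width: 53.1
grasp_force: 25.2
time: 68.1
tool_pos: [611.7, -278.1, 63.8]
ee_rot: [-0.0, 0.742, -0.67, 0.0]
ft_force: [-0.4, 0.7, -1.4]
grip_width: 53.3
grasp_force: 26.4
```

```bash
I="python3 -m inch"
$I '[0.03,-0.4,0,0,-1, 0.06,-0.6,0,0,-1, 0.06,-0.6,0,0,-1, 0.06,-0.6,0,0,-1, 0.03,-0.5,0,0,-1]'
$I '[0,0,0.5,-0.5,-1, 0,0,0.9,-1,-1, 0,0,0.95,-1,-1, 0,0,0.95,-1,-1, 0,0,0.95,-1,-1]' >/dev/null
$I '[0,0,0.95,-1,-1, 0,0,0.95,-1,-1, 0,0,0.95,-1,-1, 0,0,0.95,-1,-1, 0,0,0.95,-1,-1]'
$I '[-0.4,0.6,0,-0.3,-1, -0.6,0.97,0,0,-1, -0.6,0.97,0,0,-1, -0.6,0.97,0,0,-1, -0.6,0.97,0,0,-1]' >/dev/null
$I '[-0.6,0.97,0,0,-1, -0.6,0.97,0,0,-1, -0.6,0.97,0,0,-1, -0.6,0.97,0,0,-1, -0.6,0.97,0,0,-1]' >/dev/null
$I '[-0.6,0.97,0,0,-1, -0.6,0.75,0,0,-1, 0,0,0,0,-1]'
```

```text
time: 68.72
tool_pos: [617.5, -346.8, 63.5]
ee_rot: [-0.0, 0.742, -0.67, 0.0]
ft_force: [-0.5, 0.4, -1.6]
grip_width: 53.4
grasp_force: 26.4
time: 69.97
tool_pos: [617.4, -345.8, 289.4]
ee_rot: [-0.0, -0.005, 1.0, -0.0]
ft_force: [-0.1, -0.1, -0.5]
grip_width: 53.0
grasp_force: 26.5
time: 71.6
tool_pos: [441.8, -68.4, 289.1]
ee_rot: [0.0, 0.018, 1.0, -0.0]
ft_force: [0.8, 0.1, -0.1]
grip_width: 53.1
grasp_force: 26.7
```

```bash
I="python3 -m inch"
$I '[0,0,-0.9,0,-1, 0,0,-0.95,0,-1, 0,0,-0.95,0,-1, 0,0,-0.95,0,-1, 0,0,-0.95,0,-1]' >/dev/null
$I '[0,0,-0.95,0,-1, 0,0,-0.95,0,-1, 0,0,-0.95,0,-1, 0,0,-0.95,0,-1, 0,0,-0.5,0,-1]'
$I '[0,0,-0.13,0,-1, 0,0,-0.03,0,-1, 0,0,0,0,-1]'
$I '[0,0,0,0,0.5, 0,0,0,0,0.5, 0,0,0.5,0,0.5, 0,0,0.9,0,0.5, 0,0,0.9,0,0.5]'
$I '[0,0,0.9,0,0.6, -0.4,0.5,0.9,0,0.6, -0.4,0.5,0.9,0,0.6, 0,0.5,0.9,0,0.6, 0,0,0.6,0,0.6]' >/dev/null
$I '[0,0,0,0,0.6, 0,0,0,0,0.6]'
python3 snap.py wrist w22; python3 snap.py top top8; python3 snap.py side side8
python3 cup.py w22 441 -69 59; python3 cup.py w22 507 -70 59; python3 ang.py w22 55 220 90 292 200
```

```text
time: 72.85
tool_pos: [442.5, -69.6, 62.5]
ee_rot: [-0.001, 0.019, 1.0, -0.0]
ft_force: [-1.4, -0.7, -1.1]
grip_width: 53.1
grasp_force: 26.7
time: 73.22
tool_pos: [443.1, -69.2, 60.2]
ee_rot: [0.001, 0.019, 1.0, -0.0]
ft_force: [0.1, -0.4, -0.8]
grip_width: 53.2
grasp_force: 26.7
time: 73.85
tool_pos: [442.6, -69.1, 118.6]
ee_rot: [0.0, 0.019, 1.0, -0.0]
ft_force: [0.2, -0.4, -0.0]
grip_width: 64.0
grasp_force: 0.0
time: 74.72
tool_pos: [422.3, -31.7, 221.9]
ee_rot: [-0.0, 0.019, 1.0, -0.0]
ft_force: [-0.3, 0.3, 1.5]
grip_width: 68.4
grasp_force: 0.0
expect [219. 202.] 27.4
rim [219.5 202.5  25.8] [[441.6 -68.9  59. ]]
rim [221.5 256.5  24.9] [[504.5 -71.5  59. ]]
rim [221.5 250.5  27.2] [[497.1 -71.   59. ]]
nongreen [218. 201.] 49.5 [[439.9 -70.3  59. ]]
white [221. 192.] 16.4 [[444.8 -72.3  14. ]]
expect [223. 258.] 25.6
rim [219.5 205.5  25.2] [[444.9 -69.1  59. ]]
rim [222.5 252.5  27.4] [[499.6 -70.1  59. ]]
rim [221.5 259.5  23. ] [[508.3 -71.8  59. ]]
nongreen [222.  257.5] 46.3 [[505.8 -71.1  59. ]]
white [224.2 245.2] 19.4 [[514.7 -73.5  14. ]]
px [233. 258.] c [510.6 -59.6  55. ] L 28.0 55.0 dir 177.3
px [334. 214.] c [460.6  50.7  55. ] L 81.0 47.0 dir 87.8
px [232. 202.] c [444.4 -56.   55. ] L 59.0 25.0 dir 175.7
```

View pics/w22.png

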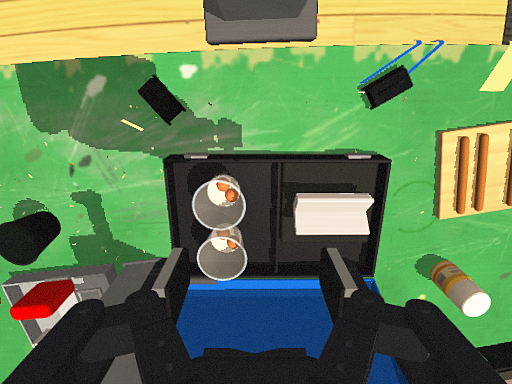

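The picture shows both cups upright in the bay, the front one with balls at (222,186) and (231,195), the rear one with balls at (224,233) and (232,244). The four angles are nested at (334,214), the lid is open, the jar is standing, and the gripper is clear. I hand it in.

```bash
python3 -c "
from plant import ctrl; print(ctrl.close_job())"
```

```text
the job is handed in; nothing more can be done
None
```

The job is handed in after about 75 s of robot time, but the judge returned no verdict. My last checks showed the lid open, all three angles nested on the base one, both cups upright in the bay with two balls each, the gate pushed back onto its stop, the near lane's balls still in the hopper, and the jar standing.

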